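Rebuild the inspection loupe

ROBOT

A 7-joint arm with a two-finger parallel gripper is mounted at the origin on a cart in front of the work surface, level with it; the furniture and walls round the work are solid. World frame = base frame: x ahead of the robot, y to its left, z up, the work surface at z = 0. Lengths are in m, angles in rad, forces in N, time in s.
With the tool pointing down it reaches from about 0.35 to 0.9 m from the base axis. Payload 19.9 kg.
Tool frame: the origin (TCP) lies on the centre line of the jaws, within the pads' length; the fingertips stand 25 mm ahead of it and the grasp point (between the pads) lies 6 mm ahead of it (r.finger_overhang is the distance from the TCP to the fingertips, in m); z points along the fingers, y is the direction in which the jaws open and shut (so a half turn about z gives the same grasp; the last joint's range is limited). The gripper opens to 85 mm and grips with 20 to 120 N. Pads are 22 mm wide; open, the fingers measure 114 mm over their backs; the gripper's body (76 mm by 85 mm) begins 54 mm behind the grasp point. The pads swing forward as they close: fully open they stand 13 mm farther back than shut.
Start: joints at [1.123, 0.417, -0.01, 1.614, 0.005, 1.111, -0.053], TCP at [0.247, -0.574, 0.256] pointing down, gripper open.
Joint ranges: [-2.81, 2.81], [-0.39, 2.02], [-1.27, 1.25], [0.06, 2.57], [-1.19, 4.33], [0.19, 2], [-2.82, 2.82]. Speed limits (rad/s): [1.89, 1.89, 2.39, 2.39, 3.01, 3.01, 3.01].

INTERFACE

Orientations are given as a unit quaternion [w, x, y, z].
In Python, from cell import r, cams, order gives the robot as it stands.
- The arm moves only by the tool drive_tool, never from a script. Its argument "commands" is text: rows parted by semicolons, each of 7 numbers parted by spaces: the turn, a rotation vector about the tool's x, y, z in degrees, then the shift along the tool's x, y, z in mm, then the closure, from 0 (fully open) to 1 (shut). In form: ax ay az x y z hand; .... A call has 1 to 20 rows; each row shifts and turns the pose as measured when the row begins, along the tool's axes as they then stand; what a row does not reach is not made up. A row lasts 1/8 s, in which the tool goes at most 62.5 mm and 10.7 degrees, less where a joint would pass 70% of its speed; a pose out of reach is approached as far as the arm can. A call with a gripper value outside its range is refused whole. The fingers move at their own pace and stop on an object; the grip force is fixed at half the most. Time passes only in rows, so rows that do not move let the fingers close. It gives the time, the measured TCP pose, the force and the opening at its end, in the units of the state.
- r.observe(): the state, without advancing time (a new reading comes with each control period).
- cams.get_image(name): name is "side" or "top"; returns a dict with "img" (480x640x3 uint8, blue, green, red), "depth" (480x640 float32, m along the optical axis (not along the pixel's ray), 0 where there is no reading), "K" (3x3 intrinsics, pixels), "eye" and "rotation" of the camera in the world. Camera axes: x right, y up, looking along -z (the intrinsics and any distortion apply to the point x, -y, -z); pixel columns grow to the right and rows downward; lengths in m; the calibration is good to about 2 mm. A picture is of the moment at which its call begins.
- order.sign_off(): hands the job in, once; it reports no verdict.
Trained networks look in the newest picture that a camera, given by its name, has taken for a name from the list of things; names that differ only in an ending like _2 or _b are one class to them, and where a whole thing is asked for, a point or a joint stands for the part that bears it (a point fixed in the world has none). Each returns a list of dicts, best first, with "score" (0 to 1); they miss things now and then, are a little off and sometimes report something else, mostly with a low value. They report only what shows in the picture. A call takes as long as a camera call.
- cams.find_in(camera, label): "uv" ([column, row] in pixels, amid what is visible of it).
- cams.masks_of(camera, label): "pixels" (480x640 bool, what is visible of it) and "uv" ([column, row] in pixels, amid what is visible of it).
The state is a dict: "time": time; "qpos": joint angles; "joint_velocities": joint speeds; "joint_torque": joint torques, N m; "tool_pos": TCP position; "tool_rot": TCP orientation; "wrist_force": force on the tool from outside, world axes, zero at the start; "moment": the same for the moment, N m; "grip_width": finger opening in m.
Only numpy, scipy, OpenCV 4.12 (cv2) and the standard library are available. Lean on these libraries where they do the work, as an engineer would, in place of code of your own. Each camera call takes 0.05 s, during which the arm holds its last target.

TASK

Put the carver's inspection loupe back together in the barrel held by the wooden clamping block: the brass-rimmed lens first with its curved face up, then the plain aluminium spacer, then the amber filter out of the rack, each lying flat on the one before and each let go at the barrel's mouth, not dropped from above it. Then put on the black retaining ring and screw it down clockwise until it is tight and clamps the stack. Leave the other two filters in the rack and the other things on the table where they are.

Things in the scene. Friction and masses are not known exactly. Their poses are not given: they have to be found in the camera images.
- barrel: Wooden clamping block (84 x 82 mm, 28 mm high, fixed to the table) with the aluminium loupe barrel, 44 mm across, standing upright in its middle. Origin on the table under the barrel's axis, z up. Black dots on the barrel's rim at 0, 120 and 240 degrees from the body's x axis mark where its three thread ribs begin.
- barrel_mouth (a point): Centre of the barrel's open mouth, 60 mm above the table; axes as the barrel's. The bore is 39 mm across, chamfered at the mouth and 26.5 mm deep, down to a flat shoulder. Stacked, the lens's origin lies 21.5 mm, the spacer's 12.5 mm and the filter's 3.5 mm below the mouth, so the filter stands 1.5 mm proud.
- thread_start (a point): Where the first rib begins, 3 mm below the mouth, 25 mm from the axis along the barrel's x axis. The outside thread is right-handed: three ribs, 53 mm across and 3.6 mm thick, 9.2 mm apart, each run down clockwise (from above) for 180 degrees; the ring sinks 27.6 mm a turn. Fixed to the barrel.
- ring_top (a point): Centre of the ring's top face. Set level on the barrel, its lugs rest on the ribs, underside 4 to 12 mm below the mouth: lowest with its dots 15 to 25 degrees anticlockwise of the barrel's; from there some 65 degrees clockwise make it tight, more from elsewhere (let go and take it again). Tight: underside 14.4 mm below the mouth, firmly resists turning; stays when let go.
- lens_pad: Dark rubber pad 160 x 160 x 3 mm, fixed, origin under its centre. The lens and the spacer lie on its half towards its +x side; the half towards -x is free to lay things on.
- lens: Magnifier lens in a brass rim, 36 mm across, rim 10 mm thick, lying flat on the pad, curved face (3 mm proud of the rim) up. Origin on its axis, 5 mm above the underside; z along the axis, out of the curved face. Take it by the rim.
- spacer: Plain aluminium spacer ring, 36 mm outside, 28 mm inside, 8 mm thick, lying flat on the pad; origin at its centre, z its axis; either way up will do.
- filter_rack: Wooden rack, 104 mm long (its x axis), 32 mm wide, 20 mm high, fixed, origin under its centre. Three slots at x = -26, 0 and +26 mm each hold a filter on edge, in any order: the disc's axis lies along the rack's x axis, its centre 26 mm above the table, its lowest 12 mm in the slot; the disc's two sides overhang the rack.
- amber_filter: Amber (orange) filter disc, the one to fit, 36 mm across and 10 mm thick (tinted glass in a thin black rim that may be held; both faces alike). Its origin is the disc's centre and its z axis the disc's axis, level while it stands in the rack.
- green_filter: Green filter disc, stays in the rack; 36 mm across and 10 mm thick (tinted glass in a thin black rim that may be held; both faces alike). Its origin is the disc's centre and its z axis the disc's axis, level while it stands in the rack.
- grey_filter: Grey filter disc, stays in the rack; 36 mm across and 10 mm thick (tinted glass in a thin black rim that may be held; both faces alike). Its origin is the disc's centre and its z axis the disc's axis, level while it stands in the rack.
- retaining_ring: Black knurled retaining ring, 64 mm across, 20 mm high, lying right way up on the table (30 mm window and three white dots on top). Origin at the centre of its underside, z up. Inside its 57 mm skirt, below the dots (0, 120, 240 degrees from its x axis), are three lugs, 4 mm thick and 20 degrees wide, 2.6 mm above the underside. Its pressing lip is 15.7 mm above the underside.
- yellow_chisel: A bystander: carving chisel with a yellow handle, 221 mm long; leave it where it is. Origin on the table under its middle.
- tint_bottle: A bystander: small yellow bottle, 24 mm across, 49 mm high; leave it where it is. Origin on the table under its middle.
- offcut_2: A bystander: wood offcut, 45 x 52 x 18 mm; leave it where it is. Origin on the table under its middle.
- sanding_block: A bystander: sanding block, 53 x 97 x 28 mm; leave it where it is. Origin on the table under its middle.
- scissors: A bystander: scissors with blue handles, 199 mm long; leave it where it is. Origin on the table under its middle.

How it is judged:
By the outcome, as a careful person would: the job done as asked, in the order asked, and still so for the second after the job is handed in, with the robot touching nothing.
It also fails if it takes over 72 s, if anything falls off the work surface, if the arm or the gripper's body presses on something with over 40 N, if the wrist force passes 120 N, or if a joint passes its speed limit or range.

## Working session

There is one attempt and no reset: what is moved stays moved. The work goes in short steps, Python scripts to look and compute and a tool call to move; the robot and the scene stay as the last step left them, time stands still between calls to the robot, and variables do not carry over. Pictures are saved under pics/ and viewed, and the job is handed in when it is done.

Besides the shell and the picture viewer there is one more tool, called after ">>>" by a JSON object that holds its "op" and its "data", one argument or row to a line. drive_tool: Moves the arm, as the interface text tells. Its arguments: {"type":"object","properties":{"commands":{"type":"string"}},"required":["commands"]}

```bash
ls; mkdir -p pics
python3 - <<'E'
from cell import r,cams,order
import cv2
print(r.observe())
for n in("top","side"):
    d=cams.get_image(n); cv2.imwrite(f"pics/{n}0.png",d["img"]); print(n,d["K"],d["eye"],d["rotation"])
print(r.finger_overhang)
E
```

```text
pics
{'time': 0.0, 'qpos': array([ 1.12249771,  0.4179702 , -0.01030308,  1.61415374,  0.00470867,
        1.11069752, -0.05301987]), 'joint_velocities': array([ 0.00018475,  0.00166027,  0.00101747,  0.00023746,  0.00203395,
       -0.00028   ,  0.0003056 ]), 'joint_torque': array([-4.72985503e-04, -8.64462590e+01,  6.78207446e-01, -4.34916008e+01,
        1.89801090e-02,  7.29155683e-03, -6.07372090e-05]), 'tool_pos': array([ 0.24716379, -0.57371718,  0.2556712 ]), 'tool_rot': array([-5.78318633e-04,  9.79386187e-01,  2.01995877e-01, -1.69442393e-04]), 'wrist_force': array([-0.1075649 ,  0.21424303, -0.29535792]), 'moment': array([-0.02618974, -0.02220213,  0.02589905]), 'grip_width': 0.08519707401318803}
top [[434.38103009   0.         317.86596507]
 [  0.         434.38103009 241.41625571]
 [  0.           0.           1.        ]] [ 0.47893722 -0.04285333  1.06616097] [-0.7060965  -0.042955    0.0216008   0.70648143]
side [[504.63458095   0.         313.0567462 ]
 [  0.         504.63458095 238.53595099]
 [  0.           0.           1.        ]] [0.39467916 0.76243369 0.80003539] [-0.10007398 -0.04599797  0.40192405  0.90902499]
0.025
```

View pics/top0.png

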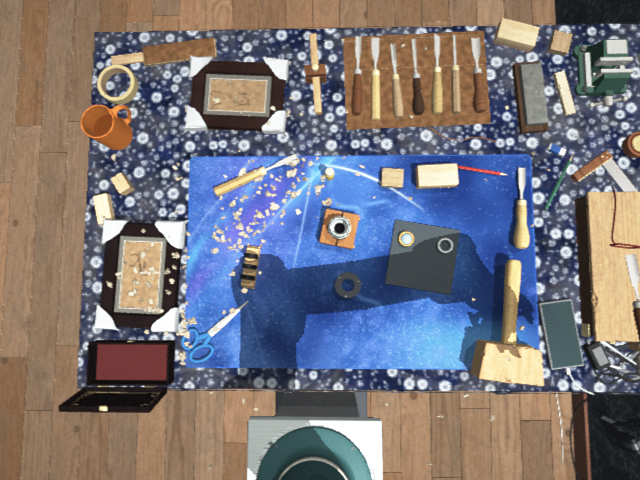

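View pics/side0.png

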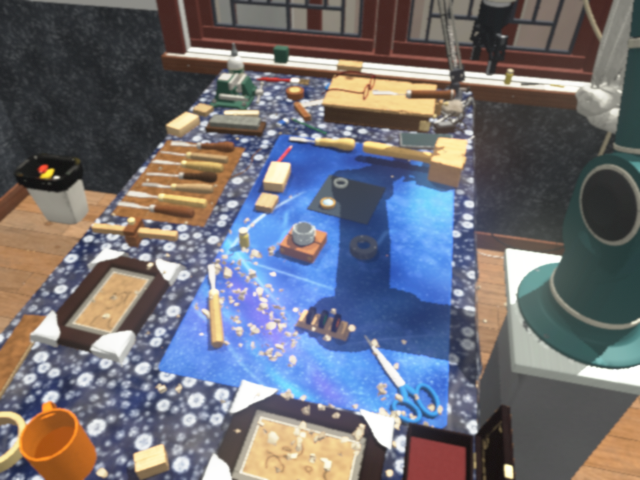

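```bash
cat > h.py <<'E'
from cell import r,cams,order
import numpy as np,cv2
from scipy.spatial.transform import Rotation as R
def rot(q): return R.from_quat([q[1],q[2],q[3],q[0]])
def rots(d):
    q=np.array(d["rotation"]); return rot(q).as_matrix() if q.shape==(4,) else q
def ray(d,uv):
    K=d["K"];x=(uv[0]-K[0,2])/K[0,0];y=(uv[1]-K[1,2])/K[1,1]
    return rots(d)@np.array([x,-y,-1.])
def atz(d,uv,z):
    v=ray(d,uv);e=np.array(d["eye"]);return e+v*(z-e[2])/v[2]
def atdepth(d,uv,z):return np.array(d["eye"])+ray(d,uv)*z
def proj(d,p):
    c=rots(d).T@(np.array(p)-d["eye"]);K=d["K"]
    return np.array([K[0,2]+K[0,0]*c[0]/-c[2],K[1,2]-K[1,1]*c[1]/-c[2]])
def crop(d,uv,w,s,name):
    u,v=map(int,uv);x0=max(0,u-w);y0=max(0,v-w)
    im=d["img"][y0:v+w,x0:u+w];cv2.imwrite(name,cv2.resize(im,None,fx=s,fy=s,interpolation=cv2.INTER_CUBIC));return x0,y0
E
python3 - <<'E'
from h import *
for n in("top","side"):
    d=cams.get_image(n); print(n)
    for l in "barrel lens_pad lens spacer filter_rack amber_filter green_filter grey_filter retaining_ring yellow_chisel tint_bottle offcut_2 sanding_block scissors".split():
        f=cams.masks_of(n,l)
        for g in f[:2]:
            m=g["pixels"];z=d["depth"][m];ys,xs=np.nonzero(m)
            P=np.array([atdepth(d,(x,y),d["depth"][y,x]) for x,y in zip(xs,ys)])
            print(l,round(g["score"],2),np.round(g["uv"],1),m.sum(),np.round(np.median(P,0),4),np.round(P.mean(0),4),"zmax",round(np.percentile(P[:,2],95),4), np.round(P.min(0),3),np.round(P.max(0),3))
E
```

```text
top
barrel 0.95 [341.2 228.2] 1304 [ 0.604  -0.0603  0.0286] [ 0.6044 -0.061   0.0316] zmax 0.0566 [ 0.479 -0.112 -0.007] [ 0.66  -0.011  1.066]
barrel 0.19 [201.9 340.1] 731 [0.3397 0.2661 0.0069] [0.3402 0.2629 0.0083] zmax 0.0114 [ 0.28  -0.043 -0.006] [0.479 0.322 1.066]
lens_pad 0.78 [424.2 258.9] 4021 [ 0.5329 -0.2655  0.003 ] [ 0.5356 -0.2636  0.0072] zmax 0.0063 [ 0.451 -0.352 -0.004] [ 0.629 -0.043  1.066]
lens_pad 0.45 [249.2 264.4] 74 [0.5137 0.1512 0.0398] [0.5135 0.1512 0.0352] zmax 0.0453 [0.506 0.137 0.004] [0.521 0.169 0.048]
lens 0.63 [406.2 238.2] 173 [ 0.5812 -0.2229  0.0126] [ 0.5819 -0.2231  0.0124] zmax 0.0161 [ 0.566 -0.24   0.001] [ 0.598 -0.206  0.02 ]
lens 0.29 [331.1 172.9] 87 [ 0.7337 -0.0383  0.0444] [ 0.7353 -0.0375  0.037 ] zmax 0.0497 [ 0.729 -0.048  0.004] [ 0.746 -0.026  0.051]
spacer 0.43 [423.5 259.2] 4145 [ 0.5353 -0.2664  0.003 ] [ 0.5364 -0.264   0.0072] zmax 0.0067 [ 0.451 -0.353 -0.004] [ 0.629 -0.043  1.066]
spacer 0.39 [438.4 246.8] 19 [ 0.5664 -0.3033  0.0105] [ 0.5658 -0.3031  0.0095] zmax 0.0137 [ 0.557 -0.306  0.002] [ 0.576 -0.3    0.01
[... 2216 characters left out ...]
.046]
grey_filter 0.55 [313.2 312.8] 100 [0.5372 0.1529 0.0365] [0.5372 0.1525 0.0336] zmax 0.0448 [0.531 0.135 0.012] [0.543 0.17  0.046]
retaining_ring 0.59 [364.4 252.7] 524 [ 0.4673 -0.0702  0.0185] [ 0.4669 -0.071   0.0199] zmax 0.0221 [ 0.395 -0.137 -0.002] [0.5   0.762 0.8  ]
offcut_2 0.83 [267.9 201.4] 291 [ 0.7283 -0.1821  0.0177] [ 0.7243 -0.1723  0.0269] zmax 0.0207 [ 0.395 -0.22   0.002] [0.753 0.762 0.8  ]
sanding_block 0.91 [273.5 178.2] 657 [ 0.7301 -0.2798  0.0282] [ 0.7269 -0.2733  0.0327] zmax 0.0321 [ 0.395 -0.35  -0.003] [0.774 0.762 0.8  ]
scissors 0.57 [411.4 392.2] 1078 [0.3342 0.2654 0.0076] [0.3362 0.2658 0.0082] zmax 0.0107 [ 0.284  0.177 -0.002] [0.418 0.762 0.8  ]
```

Run:
```python
from h import *
import numpy as np
rows=[]
t=cams.get_image("top");s=cams.get_image("side")
def c(d,uv,w,s_):
    u,v=uv; im=d["img"][v-w:v+w,u-w:u+w]; return cv2.resize(im,(s_,s_),interpolation=cv2.INTER_CUBIC)
a=[c(t,(340,228),25,260),c(t,(347,285),25,260),c(t,(425,243),30,260)]
b=[c(t,(250,268),28,260),c(s,(327,320),34,260),c(s,(303,238),34,260)]
cv2.imwrite("pics/c1.png",np.vstack([np.hstack(a),np.hstack(b)]))
```

```text
(no output)
```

View pics/c1.png

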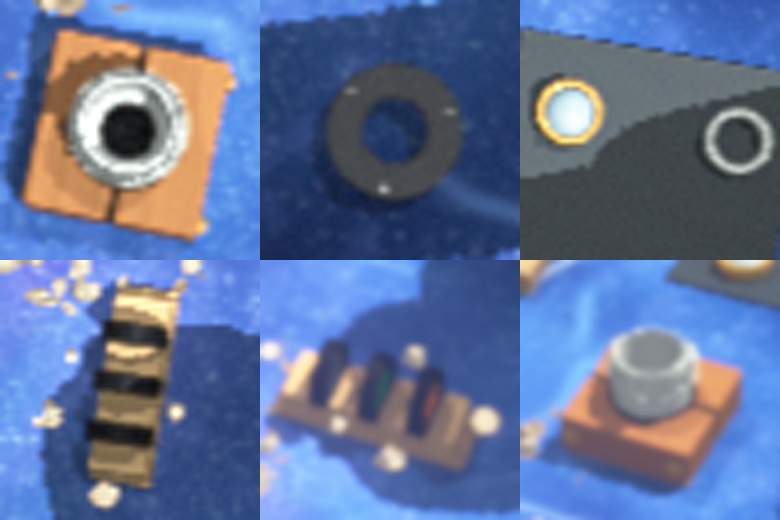

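```bash
cat >> h.py <<'E'
from scipy.ndimage import map_coordinates
from scipy.optimize import minimize
def projm(d,P):
    c=(np.asarray(P)-d["eye"])@rots(d);K=d["K"]
    return np.stack([K[0,2]+K[0,0]*c[:,0]/-c[:,2],K[1,2]-K[1,1]*c[:,1]/-c[:,2]],1)
def samp(im,uv): return np.stack([map_coordinates(im[...,k],[uv[:,1],uv[:,0]],order=1,mode='nearest') for k in range(3)],1)
def circfit(d,c0,rad,z,rng=.008,dr=.0025,a0=0,a1=360,sig=.0):
    im=cv2.GaussianBlur(d["img"],(0,0),0.6).astype(float)
    a=np.radians(np.arange(a0,a1,4))
    u=np.stack([np.cos(a),np.sin(a),0*a],1)
    def f(p,rr=rad):
        c=np.array([p[0],p[1],z])
        o=samp(im,projm(d,c+u*(rr+dr)));i=samp(im,projm(d,c+u*(rr-dr)))
        return -np.linalg.norm((o-i),axis=1).clip(0,80).mean()
    g=np.arange(-rng,rng+1e-9,.001)
    best=min(((f((c0[0]+x,c0[1]+y)),c0[0]+x,c0[1]+y) for x in g for y in g))
    m=minimize(f,best[1:],method="Nelder-Mead",options=dict(initial_simplex=[[best[1],best[2]],[best[1]+.001,best[2]],[best[1],best[2]+.001]]))
    return m.x,m.fun
E
python3 - <<'E'
from h import *
for n in("top","side"):
    d=cams.get_image(n)
    for l,c,rad,z in [("lens",(.581,-.222),.018,.013),("spacer",(.565,-.317),.018,.011),("ring",(.472,-.081),.032,.02),("barrel",(.604,-.060),.022,.06),("bore",(.604,-.060),.0195,.06)]:
        for rr in (rad-.001,rad,rad+.001):
            x,f=circfit(d,c,rr,z); print(n,l,rr,np.round(x*1000,1),round(f,1))
E
```

```text
top lens 0.016999999999999998 [ 583. -226.] -80.0
top lens 0.018 [ 581. -226.] -80.0
top lens 0.019 [ 582. -226.] -80.0
top spacer 0.016999999999999998 [ 567.3 -323. ] -75.3
top spacer 0.018 [ 566. -319.] -80.0
top spacer 0.019 [ 565. -319.] -80.0
top ring 0.031 [471.  -81.8] -41.1
top ring 0.032 [471.1 -82. ] -39.6
top ring 0.033 [471.4 -81.9] -33.6
top barrel 0.020999999999999998 [611.3 -58.6] -76.4
top barrel 0.022 [607.4 -57.2] -75.8
top barrel 0.023 [608.2 -57.9] -74.6
top bore 0.0185 [610.3 -58. ] -75.4
top bore 0.0195 [608.9 -59.8] -76.0
top bore 0.0205 [611.4 -59.2] -76.3
side lens 0.016999999999999998 [ 584.5 -223.4] -77.3
side lens 0.018 [ 583.6 -222.9] -76.8
side lens 0.019 [ 582.5 -224.2] -75.7
side spacer 0.016999999999999998 [ 566.2 -324.4] -46.9
side spacer 0.018 [ 566.3 -323.7] -47.4
side spacer 0.019 [ 565.3 -317. ] -49.4
side ring 0.031 [469.9 -81.5] -20.1
side ring 0.032 [470.  -81.1] -19.6
side ring 0.033 [470.  -80.3] -18.1
side barrel 0.020999999999999998 [609.5 -61.4] -51.9
side barrel 0.022 [610.1 -61.2] -51.7
side barrel 0.023 [610.2 -59.9] -49.3
side bore 0.0185 [604.7 -63.9] -54.5
side bore 0.0195 [605.  -65.8] -47.9
side bore 0.0205 [609.7 -61.9] -51.2
```

```bash
cat > seg.py <<'E'
from h import *
def seg(d,uv,w,fn,thr,S=8,name=None):
    u,v=map(int,uv);x0,y0=u-w,v-w
    im=cv2.resize(d["img"][y0:v+w,x0:u+w],None,fx=S,fy=S,interpolation=cv2.INTER_CUBIC).astype(float)
    m=(fn(im)>thr).astype(np.uint8)
    cs,_=cv2.findContours(m,cv2.RETR_EXTERNAL,cv2.CHAIN_APPROX_NONE)
    c=max(cs,key=cv2.contourArea); h=cv2.convexHull(c)
    e=cv2.fitEllipse(h if False else c)
    if name:
        o=im.clip(0,255).astype(np.uint8).copy();cv2.drawContours(o,[c],-1,(0,255,0),1);cv2.ellipse(o,e,(0,0,255),1);cv2.imwrite(name,o)
    cx=(np.array(e[0])+.5)/S-.5+[x0,y0]
    return cx,np.array(e[1])/S,e[2]
mx=lambda im:im.max(2)
if __name__=="__main__":
    for n in("top","side"):
        d=cams.get_image(n)
        U=dict(top=[(406,238),(446,246),(340,228)],side=[(328,204),(341,183),(303,232)])[n]
        f=d["K"][0,0]
        for l,uv,w,z,thr in [("lens",U[0],12,.013,130),("spacer",U[1],14,.011,115),]:
            for t in (thr-15,thr,thr+25):
                c,ax,an=seg(d,uv,w,mx,t,name=f"pics/{n}_{l}.png")
                p=atz(d,c,z);dist=np.linalg.norm(p-d["eye"])
                print(n,l,t,np.round(c,2),np.round(ax/f*dist*1000,1),np.round(p*1000,1))
        sat=lambda im:-(im.max(2)-im.min(2))/(im.max(2)+1)
        for t in(-.35,-.25,-.2):
            c,ax,an=seg(d,U[2],22 if n=="top" else 20,sat,t,name=f"pics/{n}_barrel.png");p=atz(d,c,.06)
            print(n,"barrel",np.round(c,2),np.round(ax/f*np.linalg.norm(p-d["eye"])*1000,1),np.round(p*1000,1))
    ims=[cv2.resize(cv2.imread(f"pics/{n}_{l}.png"),(260,260)) for n in("top","side") for l in("lens","spacer","barrel")]
    cv2.imwrite("pics/c2.png",np.vstack([np.hstack(ims[:3]),np.hstack(ims[3:])]))
E
python3 seg.py
```

```text
top lens 115 [404.92 236.89] [63.8 71.1] [ 586. -222.   13.]
top lens 130 [406.21 238.32] [38.8 40.1] [ 582.6 -225.1   13. ]
top lens 155 [406.13 238.32] [37.6 38.9] [ 582.5 -224.9   13. ]
top spacer 100 [445.11 244.93] [39.3 41.1] [ 566.5 -318.6   11. ]
top spacer 115 [445.09 244.96] [38.4 40. ] [ 566.4 -318.6   11. ]
top spacer 140 [445.05 244.98] [37.1 38.5] [ 566.4 -318.5   11. ]
top barrel [339.03 228.33] [97.2 97.6] [601.7 -61.7  60. ]
top barrel [338.99 228.35] [96.3 96.7] [601.6 -61.6  60. ]
top barrel [339.05 227.1 ] [53.2 53.7] [604.5 -61.8  60. ]
side lens 115 [325.63 204.73] [58.3 71.9] [ 583.4 -211.2   13. ]
side lens 130 [327.37 201.85] [28.1 41.9] [ 581.5 -223.6   13. ]
side lens 155 [327.36 201.78] [25.  39.8] [ 581.6 -223.9   13. ]
side spacer 100 [338.92 179.15] [65.9 90.8] [ 571.3 -328.7   11. ]
side spacer 115 [340.64 176.03] [54.6 76.3] [ 569.4 -343.8   11. ]
side spacer 140 [340.35 181.97] [23.1 33.5] [ 565.3 -316.9   11. ]
side barrel [300.72 235.82] [54.9 86.8] [603.5 -34.1  60. ]
side barrel [302.29 234.18] [51.1 73.2] [601.4 -40.1  60. ]
side barrel [302.34 234.14] [49.8 72. ] [601.4 -40.3  60. ]
```

View pics/c2.png

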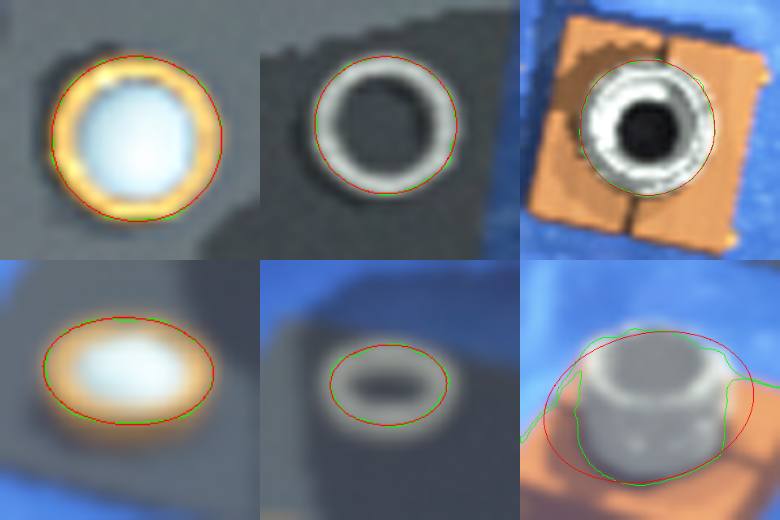

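```bash
cat > box.py <<'E'
from h import *
def boxfit(d,mask,c0,yaw0,L,W,z1,z0=0.0,extra=None,S=4,u0=None,w=40):
    x0,y0=int(u0[0])-w,int(u0[1])-w
    M=mask
    def render(p):
        c,s=np.cos(p[2]),np.sin(p[2])
        P=np.array([[p[0]+c*a-s*b,p[1]+s*a+c*b,z] for a in(-L/2,L/2) for b in(-W/2,W/2) for z in(z0,z1)])
        pts=[P]
        uv=(projm(d,np.vstack(pts))-[x0,y0]+.5)*S-.5
        h=cv2.convexHull(uv.astype(np.float32))
        m=np.zeros(M.shape,np.uint8);cv2.fillConvexPoly(m,np.round(h*16).astype(np.int32),1,shift=4)
        return m.astype(bool)
    ig=extra if extra is not None else np.ones(M.shape,bool)
    def f(q):
        p=[q[0]*1e-3,q[1]*1e-3,q[2]*.01]
        m=render(p);return ((m^M)&ig).sum()/max(1,m.sum())
    q=np.array([c0[0]*1e3,c0[1]*1e3,yaw0*100])
    best=None
    for _ in range(3):
        r_=minimize(f,q,method="Nelder-Mead",options=dict(initial_simplex=[q,q+[4,0,0],q+[0,4,0],q+[0,0,10]],xatol=.02,fatol=1e-5));q=r_.x
    return np.array([q[0],q[1],np.degrees(q[2]/100)]),r_.fun,render([q[0]*1e-3,q[1]*1e-3,q[2]*.01])
def up(d,u0,w,S): 
    x0,y0=int(u0[0])-w,int(u0[1])-w
    return cv2.resize(d["img"][y0:y0+2*w,x0:x0+2*w],None,fx=S,fy=S,interpolation=cv2.INTER_CUBIC).astype(float)
if __name__=="__main__":
    t=cams.get_image("top");s=cams.get_image("side");out=[]
    for n,d,ub,ur in(("top",t,(340,228),(250,268)),("side",s,(303,238),(327,320))):
        im=up(d,ub,40,4)
        yy,xx=np.mgrid[:320,:320]
        fl=lambda a:cv2.morphologyEx(a.astype(np.uint8),cv2.MORPH_OPEN,np.ones((9,9))).astype(bool)
        M=fl(im[...,2]>im[...,0]+8)
        # ignore barrel area
        ig=np.ones(M.shape,bool)
        for z in np.linspace(.028,.06,5):
            a=np.radians(np.arange(0,360,10));P=np.stack([.604+.03*np.cos(a),-.061+.03*np.sin(a),z+0*a],1)
            uv=(projm(d,P)-[int(ub[0])-40,int(ub[1])-40]+.5)*4
            g=np.ones(M.shape,np.uint8);cv2.fillConvexPoly(g,cv2.convexHull(uv.astype(np.int32)),0);ig&=g.astype(bool)
        for sz in((.084,.082),(.082,.084)):
            p,f,m=boxfit(d,M,(.604,-.061),np.radians(-12),*sz,.028,extra=ig,u0=ub,w=40)
            print(n,"block",sz,np.round(p,1),round(f,4))
        o=im.clip(0,255).astype(np.uint8);o[...,1][cv2.Canny((m*255).astype(np.uint8),50,100)>0]=255;o[...,0][cv2.Canny((M*255).astype(np.uint8),50,100)>0]=255;out.append(o)
        # depth-based
    cv2.imwrite("pics/c3.png",np.hstack(out))
E
python3 box.py
```

```text
top block (0.084, 0.082) [606.8 -61.8 -11.9] 0.083
top block (0.082, 0.084) [606.9 -62.5 -11.7] 0.0782
side block (0.084, 0.082) [607.4 -70.6 -11. ] 0.3227
side block (0.082, 0.084) [606.5 -71.8 -11.4] 0.3131
```

View pics/c3.png

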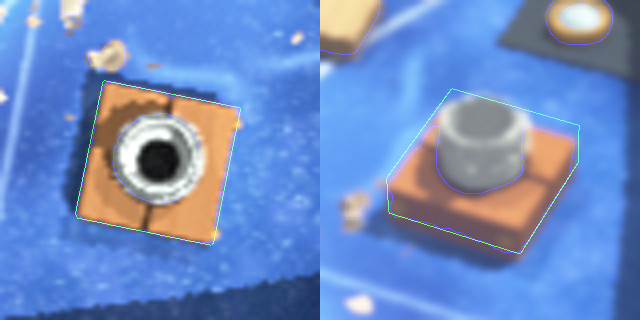

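```bash
cat > ov.py <<'E'
from h import *
import sys
def ov(d,ub,w,S,circs):
    x0,y0=int(ub[0])-w,int(ub[1])-w
    o=cv2.resize(d["img"][y0:y0+2*w,x0:x0+2*w],None,fx=S,fy=S,interpolation=cv2.INTER_CUBIC)
    a=np.radians(np.arange(0,361,5))
    for (x,y,z,rr,col) in circs:
        uv=(projm(d,np.stack([x+rr*np.cos(a),y+rr*np.sin(a),z+0*a],1))-[x0,y0]+.5)*S
        cv2.polylines(o,[uv.round().astype(np.int32)],True,col,1)
    return o
if __name__=="__main__":
    x,y=float(sys.argv[1]),float(sys.argv[2])
    C=[(x,y,.06,.022,(0,0,255)),(x,y,.06,.0195,(0,255,0)),(x,y,.028,.022,(255,0,255)),(x,y,.055,.0265,(255,0,0))]
    t=cams.get_image("top");s=cams.get_image("side")
    cv2.imwrite("pics/c4.png",np.vstack([np.hstack([ov(t,(339,227),17,11,C),ov(s,(303,232),17,11,C)]),np.hstack([ov(t,(339,227),17,11,[]),ov(s,(303,232),17,11,[])])])[:600*2])
E
python3 ov.py .606 -.062; python3 -c "
import cv2;i=cv2.imread('pics/c4.png');cv2.imwrite('pics/c4b.png',cv2.resize(i,None,fx=.79,fy=.79,interpolation=cv2.INTER_AREA))"
```

```text
(no output)
```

View pics/c4b.png

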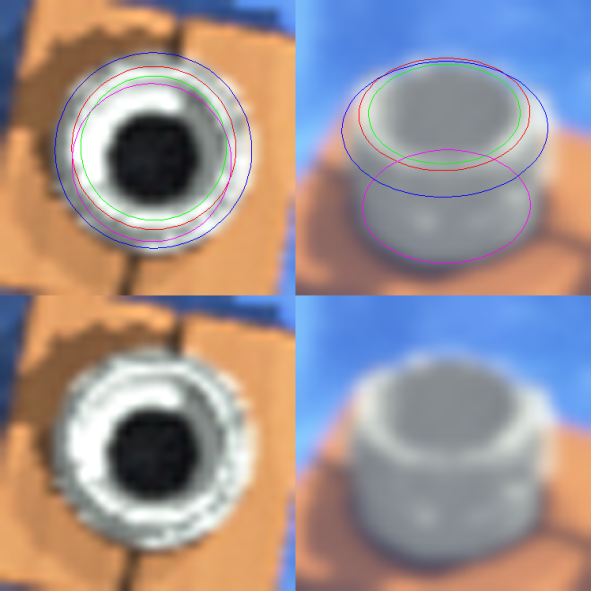

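Run:
```python
from h import *
from box import *
t=cams.get_image("top");s=cams.get_image("side")
# ring center by dark seg & dots
im=t["img"].astype(float)
def polar(cx,cy,r0,r1,z):
    a=np.arange(0,360,2);rr=np.arange(r0,r1,.0005)
    A,Rr=np.meshgrid(np.radians(a),rr)
    P=np.stack([cx+Rr*np.cos(A),cy+Rr*np.sin(A),z+0*A],-1).reshape(-1,3)
    return a,samp(im,projm(t,P)).mean(1).reshape(A.shape)
a,p=polar(.4712,-.0818,.018,.030,.02)
pm=p.max(0); print("ring peaks",[(int(a[i]),int(pm[i])) for i in range(180) if pm[i]==pm[np.arange(i-8,i+9)%180].max() and pm[i]>np.median(pm)+15])
big=cv2.resize(p.clip(0,255).astype(np.uint8),(720,120))
a,p=polar(.605,-.0623,.0185,.024,.06)
b2=cv2.resize(p.clip(0,255).astype(np.uint8),(720,160),interpolation=cv2.INTER_NEAREST)
pm=p[4:8].mean(0);print(np.round(pm).astype(int).tolist())
cv2.imwrite("pics/pol.png",np.vstack([big,b2]))
# ring center via dots
# rack fit
for n,d,ub in(("top",t,(250,268)),("side",s,(327,320))):
    g=cams.masks_of(n,"filter_rack")[0]["pixels"];
    ys,xs=np.nonzero(g);P=np.array([atdepth(d,(x,y),d["depth"][y,x]) for x,y in zip(xs,ys)])
    k=(P[:,2]>.012)&(P[:,2]<.024);r_=cv2.minAreaRect((P[k,:2]*1000).astype(np.float32));print(n,r_)
```

```text
ring peaks [(48, 120), (168, 160), (288, 120)]
[219, 221, 225, 228, 232, 234, 235, 236, 235, 234, 233, 231, 231, 233, 234, 231, 227, 225, 222, 223, 228, 232, 228, 224, 225, 227, 223, 218, 215, 219, 221, 222, 221, 217, 214, 215, 220, 227, 235, 243, 245, 245, 246, 246, 246, 246, 243, 239, 235, 225, 212, 200, 196, 204, 214, 225, 225, 223, 220, 210, 201, 199, 204, 202, 193, 190, 197, 205, 200, 192, 194, 201, 205, 195, 182, 170, 164, 171, 181, 190, 192, 192, 194, 192, 187, 183, 180, 180, 180, 181, 183, 186, 190, 194, 199, 204, 204, 203, 205, 209, 211, 212, 211, 211, 208, 207, 219, 229, 234, 231, 225, 220, 218, 219, 215, 206, 198, 194, 196, 202, 208, 210, 211, 215, 219, 221, 215, 210, 206, 212, 219, 225, 227, 224, 220, 218, 219, 220, 219, 212, 204, 196, 190, 186, 184, 189, 197, 206, 214, 218, 220, 220, 218, 216, 218, 223, 222, 213, 208, 211, 216, 211, 200, 198, 205, 208, 205, 203, 204, 206, 212, 219, 221, 221, 218, 217, 217, 218, 219, 219]
top ((514.6541137695312, 153.49502563476562), (31.019636154174805, 92.90670776367188), 82.19087982177734)
side ((513.4014892578125, 156.66680908203125), (34.06318283081055, 93.03437805175781), 83.56159973144531)
```

View pics/pol.png

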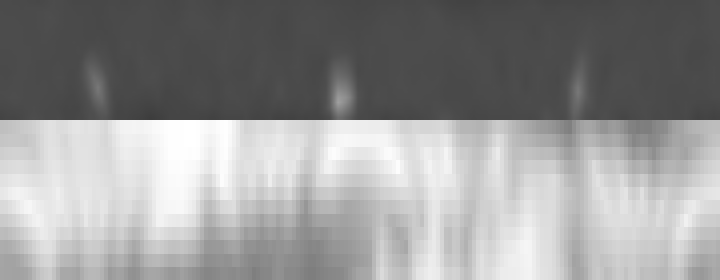

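Run:
```python
from h import *
from box import *
t=cams.get_image("top");S=8;w=28;u0=(250,268)
im=up(t,u0,w,S)
x0,y0=u0[0]-w,u0[1]-w
m=((im.max(2)<75)).astype(np.uint8)
n,l,st,ce=cv2.connectedComponentsWithStats(m)
o=im.clip(0,255).astype(np.uint8)
for i in range(1,n):
    if st[i,4]>300: 
        ys,xs=np.nonzero(l==i)
        c=(ce[i]+.5)/S-.5+[x0,y0]
        rc=cv2.minAreaRect(np.stack([xs,ys],1).astype(np.float32))
        print(st[i],np.round(c,2),np.round(atz(t,c,.042)*1000,1),np.round(atz(t,c,.035)*1000,1),[np.round(np.array(rc[1])/S,1),rc[2]])
        cv2.drawContours(o,cv2.findContours((l==i).astype(np.uint8),0,1)[0],-1,(0,255,0),1)
# rack projections for guess
for (X,Y,yaw) in((.5135,.1535,-8.5),):
    c,s=np.cos(np.radians(yaw)),np.sin(np.radians(yaw))
    for zz,col in((.02,(0,0,255)),(0,(255,0,255))):
        P=np.array([[X+c*a-s*b,Y+s*a+c*b,zz] for a,b in((-.052,-.016),(-.052,.016),(.052,.016),(.052,-.016))])
        cv2.polylines(o,[(((projm(t,P)-[x0,y0]+.5)*S)).astype(np.int32)],True,col,1)
    for k in(-26,0,26):
        P=[]
        for th in np.radians(np.arange(0,360,10)):
            for a in(-5,5):
                A=(k+a)/1e3;B=.018*np.cos(th);P.append([X+c*A-s*B,Y+s*A+c*B,.026+.018*np.sin(th)])
        uv=(projm(t,np.array(P))-[x0,y0]+.5)*S
        cv2.polylines(o,[cv2.convexHull(uv.astype(np.int32))],True,(255,255,0),1)
cv2.imwrite("pics/rack.png",o)
```

```text
[ 177  104  112   48 3218] [250.59 255.44] [539.7 147.8  42. ] [540.1 149.1  35. ] [array([14. ,  4.3]), 8.47114372253418]
[ 162  189  122   48 3718] [249.12 266.26] [514.  150.9  42. ] [514.3 152.3  35. ] [array([15.1,  4.6]), 7.3737664222717285]
[ 147  274  119   50 4003] [247.07 276.96] [488.8 155.4  42. ] [488.8 156.8  35. ] [array([15.1,  4.8]), 7.206057071685791]
```

View pics/rack.png

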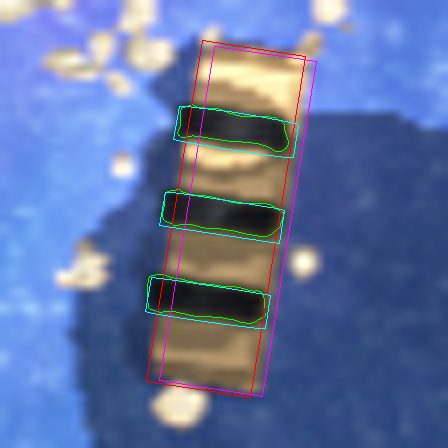

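```bash
cat > plan.py <<'E'
from h import *
import sys
# plan.py x y z(mm, TCP) yaw_of_toolx(deg) [n] [tilt about tool y deg] -> rows
def target_rot(yaw,tilt=0):
    a=np.radians(yaw);M=np.array([[np.cos(a),np.sin(a),0],[np.sin(a),-np.cos(a),0],[0,0,-1.]]) # cols: x,y,z
    return R.from_matrix(M)*R.from_euler('y',tilt,degrees=True)
def rows(p,Rt,n=None,frac=None):
    o=r.observe();p0=np.array(o["tool_pos"])*1000;R0=rot(o["tool_rot"])
    rv=(R0.inv()*Rt).as_rotvec(degrees=True)
    dist=np.linalg.norm(p-p0);ang=np.linalg.norm(rv)
    if n is None:n=int(max(np.ceil(dist/50),np.ceil(ang/9),1))
    print("now",np.round(p0,1),"width",round(o["grip_width"]*1e3,1),"dist",round(dist,1),"rv",np.round(rv,1),"n",n,"t",round(o["time"],2))
    dR=R.from_rotvec(rv/n,degrees=True);dp=(np.array(p)-p0)/n
    out=[]
    Rk=R0
    for k in range(n):
        t=Rk.inv().apply(dp);out.append(np.r_[rv/n,t]);Rk=Rk*dR
    return out
if __name__=="__main__":
    a=[float(v) for v in sys.argv[1:5]];n=int(sys.argv[5]) if len(sys.argv)>5 and sys.argv[5]!="0" else None
    tilt=float(sys.argv[6]) if len(sys.argv)>6 else 0
    h=sys.argv[7] if len(sys.argv)>7 else "H"
    print("; ".join(" ".join(f"{v:.1f}".replace("-0.0","0") for v in q)+" "+h for q in rows(a[:3],target_rot(a[3],tilt),n)))
    print(np.round(r.observe()["qpos"],2))
E
python3 plan.py 582.5 -225 100 90 0 0 0.4
```

```text
now [ 247.3 -574.   256.3] width 85.4 dist 508.5 rv [ -0.   -0.  -66.7] n 11 t 2.35
0 0 -6.1 40.5 -17.1 14.2 0.4; 0 0 -6.1 42.1 -12.7 14.2 0.4; 0 0 -6.1 43.2 -8.2 14.2 0.4; 0 0 -6.1 43.8 -3.6 14.2 0.4; 0 0 -6.1 44.0 1.1 14.2 0.4; 0 0 -6.1 43.6 5.7 14.2 0.4; 0 0 -6.1 42.8 10.3 14.2 0.4; 0 0 -6.1 41.4 14.8 14.2 0.4; 0 0 -6.1 39.7 19.0 14.2 0.4; 0 0 -6.1 37.4 23.1 14.2 0.4; 0 0 -6.1 34.8 27.0 14.2 0.4
[ 1.12  0.42 -0.01  1.61  0.    1.11 -0.05]
```

>>> {"op": "drive_tool", "data": {
  "commands": "0 0 -6.1 40.5 -17.1 5 0.4; 0 0 -6.1 42.1 -12.7 10 0.4; 0 0 -6.1 43.2 -8.2 14 0.4; 0 0 -6.1 43.8 -3.6 14 0.4; 0 0 -6.1 44 1.1 14 0.4; 0 0 -6.1 43.6 5.7 14 0.4; 0 0 -6.1 42.8 10.3 16 0.4; 0 0 -6.1 41.4 14.8 16 0.4; 0 0 -6.1 39.7 19 18 0.4; 0 0 -6.1 37.4 23.1 18 0.4; 0 0 -6.1 34.8 27 18 0.4"
}}

```text
time: 3.72
tool_pos: [0.5849, -0.2129, 0.0962]
tool_rot: [0.003, 0.694, 0.72, -0.001]
wrist_force: [0.8, 0.1, 0.3]
grip_width: 0.0513
```

```bash
python3 plan.py 582.5 -225 45 90 0 0 0.4
```

```text
now [ 584.9 -212.9   96.2] width 51.3 dist 52.7 rv [0.2 0.3 2.1] n 2 t 3.73
0.1 0.1 1.1 -5.8 -1.5 25.6 0.4; 0.1 0.1 1.1 -5.9 -1.3 25.6 0.4
[ 0.56  0.62 -0.35  1.73  0.28  0.83  0.11]
```

>>> {"op": "drive_tool", "data": {
  "commands": "0.1 0.1 1.1 -5.8 -1.5 25 0.4; 0.1 0.1 1.1 -5.9 -1.3 25 0.4; 0 0 0 0 0 0 0.4"
}}

```text
time: 4.1
tool_pos: [0.5846, -0.2205, 0.0436]
tool_rot: [-0.001, 0.705, 0.709, 0.0]
wrist_force: [-0.2, 1.2, 0.2]
grip_width: 0.0512
```

Run:
```python
from h import *
from ov import ov
s=cams.get_image("side");t=cams.get_image("top")
o=r.observe();print(o["tool_pos"],o["wrist_force"])
cv2.imwrite("pics/s1.png",np.hstack([ov(s,(328,195),36,8,[]) [:560],ov(t,(406,240),28,8,[])[:0] if 0 else cv2.resize(t["img"][200:272,370:442],(576,576))[:560]])[:, :])
i=cv2.imread("pics/s1.png");cv2.imwrite("pics/s1.png",cv2.resize(i,None,fx=.69,fy=.69))
```

```text
[ 0.58572981 -0.22061063  0.04573882] [-0.82045074  0.26223888 -0.23754815]
```

View pics/s1.png

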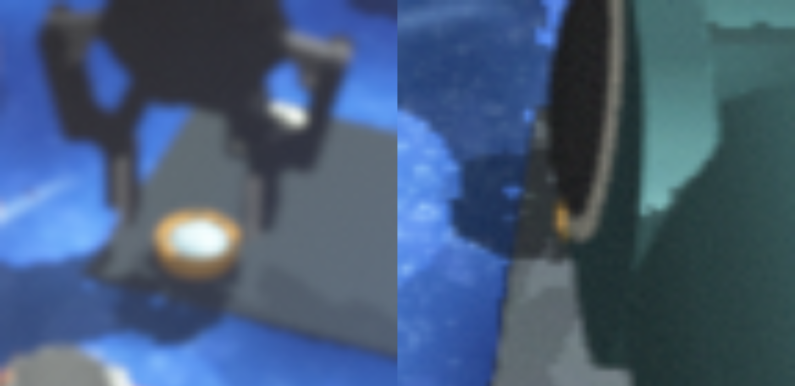

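```bash
cat >> h.py <<'E'
def avg(n=4):
    A=[];Q=[];F=[];W=[]
    for i in range(n):
        cams.get_image("side");o=r.observe();A.append(o["tool_pos"]);Q.append(o["qpos"]);F.append(o["wrist_force"]);W.append(rot(o["tool_rot"]).as_matrix()[:,0])
    return np.array(A),np.array(Q),np.array(F),np.array(W)
E
python3 - <<'E'
from h import *
A,Q,F,W=avg(5)
print(np.round(A*1e3,1));print(np.round(Q,4));print(np.round(F,1)); print(np.degrees(np.arctan2(W[:,1],W[:,0])))
E
```

```text
[[ 586.  -220.7   46.2]
 [ 586.1 -220.8   46.4]
 [ 586.  -220.8   46.4]
 [ 586.  -220.8   46.3]
 [ 585.8 -220.8   46.1]]
[[ 0.5503  0.6985 -0.3246  1.7341  0.3031  0.7553  0.0809]
 [ 0.5504  0.6982 -0.3246  1.7341  0.3031  0.7551  0.0808]
 [ 0.5504  0.6982 -0.3245  1.7342  0.3032  0.755   0.0807]
 [ 0.5504  0.6983 -0.3245  1.7344  0.3033  0.7549  0.0807]
 [ 0.5503  0.6985 -0.3244  1.7345  0.3033  0.7548  0.0806]]
[[ 0.5 -0.2 -0. ]
 [ 0.6 -0.6  0.2]
 [-0.2  0.1  0.1]
 [-0.4  0.7  0.5]
 [-0.7  0.3  0.4]]
[90.34576893 90.33361979 90.33264497 90.33464388 90.3300748 ]
```

>>> {"op": "drive_tool", "data": {
  "commands": "0 0 0 -3.8 -3.8 7 0.4; 0 0 0 0 0 5 0.4; 0 0 0 0 0 0 0.4"
}}

```text
time: 4.82
tool_pos: [0.5818, -0.2253, 0.0338]
tool_rot: [0.002, 0.705, 0.709, 0.001]
wrist_force: [0.1, -0.6, -0.3]
grip_width: 0.0509
```

```bash
python3 plan.py 582.2 -224.5 28 90 0 0 0.4; python3 -c "
from h import *
print(r.observe()['wrist_force'])"
```

```text
now [ 581.8 -225.3   33.8] width 50.9 dist 5.8 rv [0.2 0.1 0.3] n 1 t 4.83
0.2 0.1 0.3 0.8 0.4 5.8 0.4
[ 0.55  0.71 -0.32  1.74  0.31  0.73  0.08]
[ 0.1027499  -0.60956775 -0.27927347]
```

>>> {"op": "drive_tool", "data": {
  "commands": "0 0 0 0.8 0 3 0.4; 0 0 0 0 0 1 0.4; 0 0 0 0 0 1 0.4"
}}

```text
time: 5.2
tool_pos: [0.582, -0.2242, 0.0285]
tool_rot: [0.002, 0.705, 0.709, 0.001]
wrist_force: [-0.3, 0.1, -0.1]
grip_width: 0.0512
```

>>> {"op": "drive_tool", "data": {
  "commands": "0 0 0 0 0 1 0.4; 0 0 0 0 0 1 0.4"
}}

```text
time: 5.45
tool_pos: [0.582, -0.2242, 0.0264]
tool_rot: [0.002, 0.705, 0.709, 0.001]
wrist_force: [1.1, 0.5, 0.4]
grip_width: 0.0512
```

>>> {"op": "drive_tool", "data": {
  "commands": "0 0 0 0 0 1 0.4; 0 0 0 0 0 1 0.4"
}}

```text
time: 5.7
tool_pos: [0.5822, -0.2242, 0.0248]
tool_rot: [0.002, 0.705, 0.709, 0.001]
wrist_force: [-6.0, 2.9, 20.8]
grip_width: 0.0514
```

>>> {"op": "drive_tool", "data": {
  "commands": "0 0 0 0 0 -9.2 0.4; 0 0 0 0 0 0 0.4; 0 0 0 0 0 0 0.75; 0 0 0 0 0 0 0.75; 0 0 0 0 0 0 0.75; 0 0 0 0 0 0 0.75"
}}

```text
time: 6.45
tool_pos: [0.5822, -0.2243, 0.0351]
tool_rot: [0.002, 0.705, 0.709, 0.001]
wrist_force: [-1.2, 0.3, 3.3]
grip_width: 0.0313
```

Run:
```python
from h import *
from ov import ov
s=cams.get_image("side")
o=r.observe();print(o["tool_pos"],o["wrist_force"],o["grip_width"],o["moment"])
cv2.imwrite("pics/s2.png",ov(s,(328,195),36,8,[]))
```

```text
[ 0.58223677 -0.22427363  0.03509707] [-1.7912096   0.15775264  4.37122624] 0.03103582473035663 [ 0.06719208  0.29378195 -0.00805412]
```

View pics/s2.png

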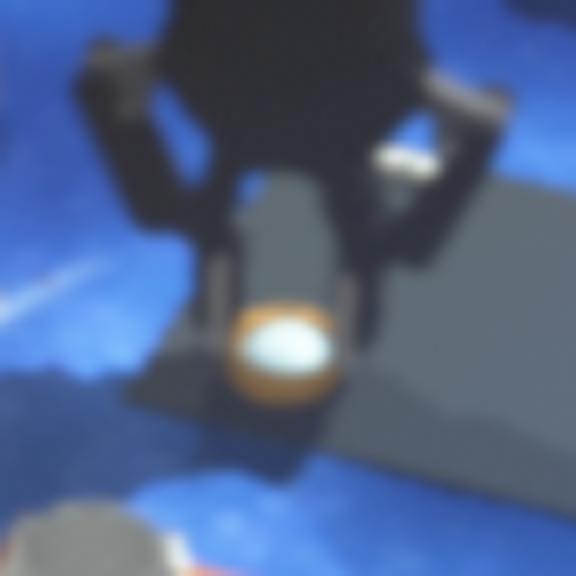

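>>> {"op": "drive_tool", "data": {
  "commands": "0 0 0 0 0 -6 0.75; 0 0 0 0 0 0 0.75"
}}

```text
time: 6.75
tool_pos: [0.5822, -0.2242, 0.0412]
tool_rot: [0.002, 0.705, 0.709, 0.001]
wrist_force: [-0.7, 0.3, -0.3]
grip_width: 0.0313
```

Run:
```python
from h import *
from ov import ov
s=cams.get_image("side")
o=r.observe();print(o["tool_pos"],o["wrist_force"],o["grip_width"],o["moment"])
cv2.imwrite("pics/s3.png",ov(s,(328,195),30,10,[]))
```

```text
[ 0.58195073 -0.22419812  0.04093377] [-0.43668443  0.91110671 -0.43508297] 0.031242134474587964 [ 0.02097654  0.01664965 -0.00976693]
```

View pics/s3.png

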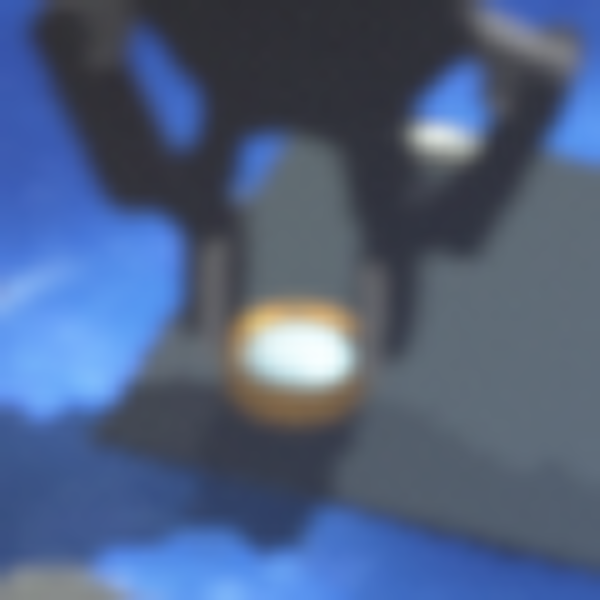

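```bash
python3 plan.py 605 -62.3 102 90 0 0 0.75
```

```text
now [ 582.  -224.2   40.9] width 31.2 dist 174.6 rv [0.2 0.1 0.3] n 4 t 6.8
0.1 0.0 0.1 40.4 6.0 -15.3 0.75; 0.1 0.0 0.1 40.4 6.0 -15.3 0.75; 0.1 0.0 0.1 40.4 5.9 -15.3 0.75; 0.1 0.0 0.1 40.5 5.8 -15.3 0.75
[ 0.56  0.7  -0.32  1.74  0.31  0.74  0.08]
```

>>> {"op": "drive_tool", "data": {
  "commands": "0 0 0 10 2 -25 0.75; 0 0 0 35 5 -25 0.75; 0 0 0 42 6 -12 0.75; 0 0 0 40 6 0 0.75; 0 0 0 28 4 0 0.75; 0 0 0 5 1 0 0.75; 0 0 0 0 0 0 0.75"
}}

```text
time: 7.68
tool_pos: [0.605, -0.0604, 0.1039]
tool_rot: [0.001, 0.706, 0.708, 0.001]
wrist_force: [-0.1, -0.6, -1.3]
grip_width: 0.031
```

```bash
python3 plan.py 605 -62.3 98 90 0 0 0.75
```

```text
now [605.  -60.4 103.9] width 31.0 dist 6.2 rv [0.2 0.1 0.2] n 1 t 7.67
0.2 0.1 0.2 -1.9 0 5.9 0.75
[ 0.32  0.59 -0.37  1.76  0.28  0.83 -0.17]
```

>>> {"op": "drive_tool", "data": {
  "commands": "0.2 0 0.2 -1.9 0 7 0.75; 0 0 0 0 0 0 0.75"
}}

```text
time: 7.92
tool_pos: [0.6046, -0.0647, 0.096]
tool_rot: [0.0, 0.708, 0.706, -0.001]
wrist_force: [-0.4, -0.9, -0.6]
grip_width: 0.031
```

Run:
```python
from h import *
from ov import ov
s=cams.get_image("side");t=cams.get_image("top")
o=r.observe();print(o["tool_pos"],o["wrist_force"],o["grip_width"],o["moment"])
x,y,z=o["tool_pos"]
cv2.imwrite("pics/s4.png",np.hstack([ov(s,(303,225),24,16,[]),cv2.resize(t["img"][200:256,312:368],(768,768))[:,:]])[::2,::2]) 
cv2.imwrite("pics/s4.png",np.hstack([ov(s,(303,225),24,16,[])[::1],ov(s,(303,225),24,16,[(.605,-.0623,.06,.022,(0,0,255)),(x,y,z-.0321,.018,(0,255,0)),(x,y,z-.0221,.018,(0,255,0))])])[::2,::2])
```

```text
[ 0.60494237 -0.06427471  0.09661132] [ 0.6645505   0.22287881 -0.02125807] 0.031196193909455546 [-0.00918578 -0.05901216 -0.0165087 ]
```

View pics/s4.png

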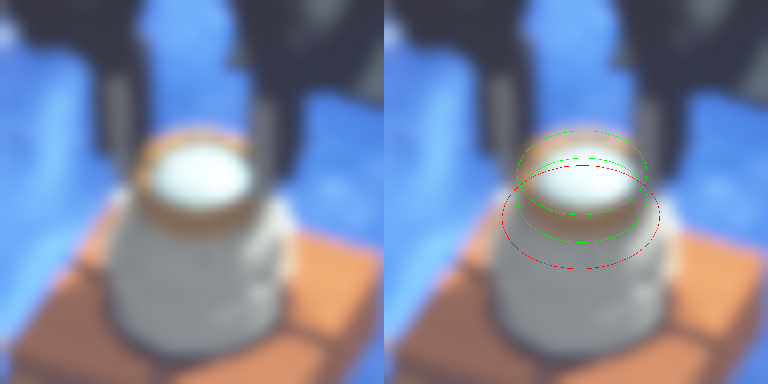

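>>> {"op": "drive_tool", "data": {
  "commands": "0 0 0 2 1.2 1.5 0.75; 0 0 0 0 0 1 0.75; 0 0 0 0 0 0 0.75"
}}

```text
time: 8.4
tool_pos: [0.6063, -0.0626, 0.0941]
tool_rot: [0.001, 0.708, 0.706, -0.001]
wrist_force: [0.3, 0.2, -1.3]
grip_width: 0.0313
```

```bash
python3 plan.py 606.2 -62.3 92 90 0 0 0.75
```

```text
now [606.3 -62.6  94.1] width 31.3 dist 2.1 rv [-0.   0.1 -0.2] n 1 t 8.4
0 0.1 -0.2 0.3 -0.1 2.1 0.75
[ 0.32  0.61 -0.36  1.76  0.28  0.82 -0.17]
```

Lowering step by step, watching force.

>>> {"op": "drive_tool", "data": {
  "commands": "0 0 0 0.3 0 2 0.75; 0 0 0 0 0 1 0.75; 0 0 0 0 0 1 0.75"
}}

```text
time: 8.78
tool_pos: [0.6064, -0.0622, 0.0899]
tool_rot: [0.001, 0.708, 0.706, -0.001]
wrist_force: [0.8, -0.0, -0.6]
grip_width: 0.0312
```

>>> {"op": "drive_tool", "data": {
  "commands": "0 0 0 0 0 1 0.75; 0 0 0 0 0 1 0.75"
}}

```text
time: 9.02
tool_pos: [0.6063, -0.0622, 0.0878]
tool_rot: [0.001, 0.708, 0.706, -0.001]
wrist_force: [0.4, -0.1, -0.6]
grip_width: 0.0309
```

>>> {"op": "drive_tool", "data": {
  "commands": "0 0 0 0 0 1 0.75; 0 0 0 0 0 1 0.75"
}}

```text
time: 9.28
tool_pos: [0.6063, -0.0622, 0.0856]
tool_rot: [0.001, 0.708, 0.706, -0.001]
wrist_force: [-0.2, 0.1, -0.7]
grip_width: 0.0309
```

>>> {"op": "drive_tool", "data": {
  "commands": "0 0 0 0 0 0.8 0.75; 0 0 0 0 0 0 0.75"
}}

```text
time: 9.52
tool_pos: [0.6063, -0.0622, 0.0848]
tool_rot: [0.001, 0.708, 0.706, -0.001]
wrist_force: [0.9, 0.2, 0.1]
grip_width: 0.0313
```

Run:
```python
from h import *
from ov import ov
s=cams.get_image("side")
o=r.observe();print(o["tool_pos"],o["wrist_force"],o["grip_width"],o["moment"])
cv2.imwrite("pics/s5.png",ov(s,(303,225),24,12,[]))
```

```text
[ 0.6063268  -0.06217615  0.08476464] [-0.83456838 -0.25760774  0.21566563] 0.03111369213668582 [ 0.01629219  0.01553871 -0.00141434]
```

View pics/s5.png

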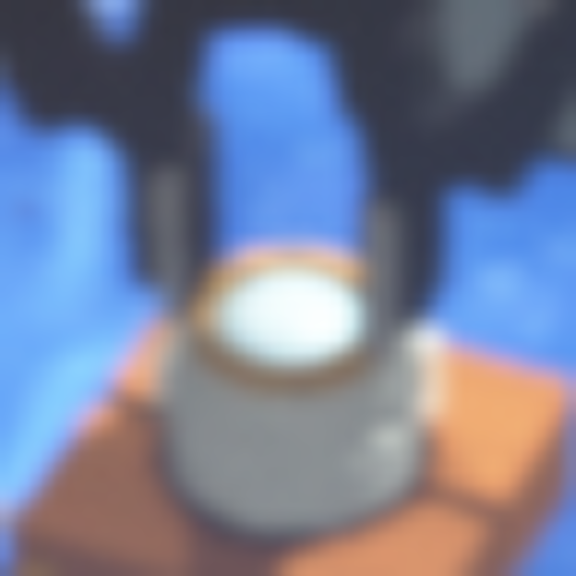

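>>> {"op": "drive_tool", "data": {
  "commands": "0 0 0 0 0 0 0.5; 0 0 0 0 0 0 0.45; 0 0 0 0 0 0 0.45; 0 0 0 0 0 -25 0.45; 0 0 0 0 0 -30 0.45; 0 0 0 0 0 0 0.45"
}}

```text
time: 10.32
tool_pos: [0.6062, -0.062, 0.141]
tool_rot: [0.0, 0.708, 0.706, -0.001]
wrist_force: [0.9, -0.2, -0.7]
grip_width: 0.0469
```

Run:
```python
from h import *
from ov import ov
s=cams.get_image("side");t=cams.get_image("top")
o=r.observe();print(o["tool_pos"],o["wrist_force"],o["grip_width"],o["moment"])
cv2.imwrite("pics/s6.png",np.hstack([ov(s,(303,225),24,8,[]),cv2.resize(t["img"][207:247,320:360],(384,384))]))
```

```text
[ 0.60505975 -0.06205466  0.13881257] [ 0.30501453 -0.05016361  0.4966419 ] 0.0465782813343609 [-0.00804569 -0.02321185  0.00989567]
```

View pics/s6.png

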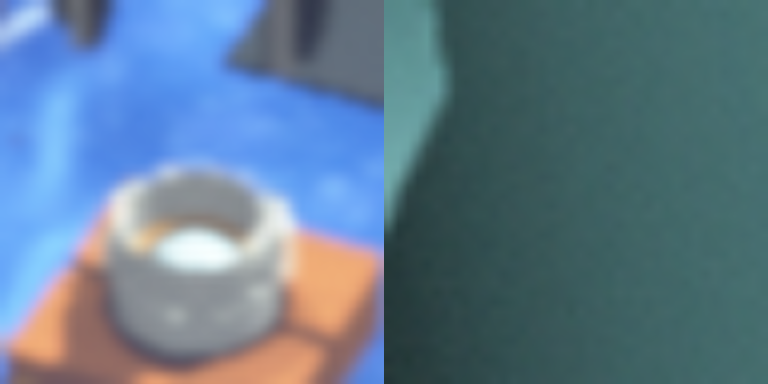

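```bash
python3 plan.py 566.2 -318.2 60 90 0 0 0.4
```

```text
now [605.1 -62.1 138.8] width 46.6 dist 270.8 rv [-0.2  0.1 -0.1] n 6 t 10.43
0 0.0 0 -42.7 -6.3 13.2 0.4; 0 0.0 0 -42.7 -6.3 13.2 0.4; 0 0.0 0 -42.7 -6.4 13.2 0.4; 0 0.0 0 -42.7 -6.4 13.2 0.4; 0 0.0 0 -42.7 -6.4 13.2 0.4; 0 0.0 0 -42.7 -6.5 13.1 0.4
[ 0.34  0.55 -0.38  1.74  0.25  0.9  -0.15]
```

>>> {"op": "drive_tool", "data": {
  "commands": "0 0 0 -25 -4 0 0.4; 0 0 0 -45 -7 5 0.4; 0 0 0 -50 -7.5 20 0.4; 0 0 0 -50 -7.5 20 0.4; 0 0 0 -45 -6 20 0.4; 0 0 0 -30 -4 15 0.4; 0 0 0 -10 -1.5 0 0.4; 0 0 0 0 0 0 0.4"
}}

```text
time: 11.42
tool_pos: [0.5625, -0.3218, 0.049]
tool_rot: [-0.005, 0.707, 0.707, -0.003]
wrist_force: [0.5, 0.1, -0.3]
grip_width: 0.0509
```

```bash
python3 plan.py 566.2 -318.2 40 90 0 0 0.4
```

```text
now [ 562.5 -321.8   49. ] width 50.9 dist 10.4 rv [-0.7 -0.2  0. ] n 1 t 11.43
-0.7 -0.2 0.0 3.6 3.8 8.9 0.4
[ 0.69  0.73 -0.31  1.66  0.29  0.81  0.25]
```

>>> {"op": "drive_tool", "data": {
  "commands": "-0.7 -0.2 0 3.6 3.8 5 0.4; 0 0 0 0 0 0 0.4"
}}

```text
time: 11.68
tool_pos: [0.5676, -0.3152, 0.0442]
tool_rot: [0.001, 0.706, 0.708, 0.001]
wrist_force: [0.3, -0.4, -0.7]
grip_width: 0.0515
```

```bash
python3 plan.py 566.2 -318.2 33 90 0 0 0.4;python3 - <<'E'
from h import *
from ov import ov
s=cams.get_image("side")
cv2.imwrite("pics/s7.png",ov(s,(341,175),24,12,[]))
E
```

```text
now [ 567.6 -315.2   44.2] width 51.5 dist 11.7 rv [ 0.1 -0.   0.2] n 1 t 11.68
0.1 0 0.2 -3.0 -1.4 11.2 0.4
[ 0.68  0.73 -0.31  1.67  0.29  0.78  0.24]
```

View pics/s7.png

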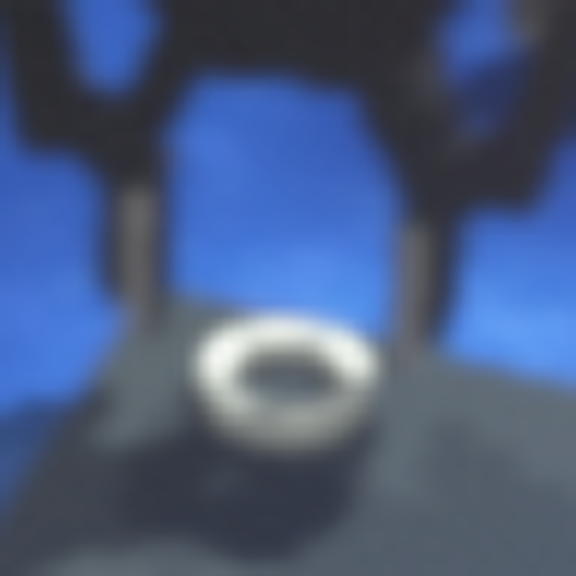

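>>> {"op": "drive_tool", "data": {
  "commands": "0 0 0 -2.5 -1.5 7 0.4; 0 0 0 0 0 2 0.4; 0 0 0 0 0 0 0.4"
}}

```text
time: 12.1
tool_pos: [0.5665, -0.3175, 0.0353]
tool_rot: [0.001, 0.705, 0.709, 0.001]
wrist_force: [0.3, 0.3, 0.4]
grip_width: 0.0515
```

```bash
python3 plan.py 566.2 -318.2 33 90 0 0 0.4
```

```text
now [ 566.5 -317.5   35.3] width 51.5 dist 2.4 rv [0.1 0.  0.3] n 1 t 12.1
0.1 0.0 0.3 -0.7 -0.3 2.3 0.4
[ 0.68  0.74 -0.31  1.67  0.3   0.77  0.24]
```

>>> {"op": "drive_tool", "data": {
  "commands": "0 0 0 -0.7 -0.3 2.4 0.4; 0 0 0 0 0 0 0.75; 0 0 0 0 0 0 0.75; 0 0 0 0 0 0 0.75; 0 0 0 0 0 0 0.75; 0 0 0 0 0 -6 0.75; 0 0 0 0 0 0 0.75"
}}

```text
time: 12.98
tool_pos: [0.5663, -0.3185, 0.04]
tool_rot: [0.001, 0.706, 0.709, 0.001]
wrist_force: [-0.3, -0.5, -0.1]
grip_width: 0.031
```

```bash
python3 - <<'E'
from h import *
from ov import ov
s=cams.get_image("side")
cv2.imwrite("pics/s8.png",ov(s,(341,175),24,10,[]))
E
python3 plan.py 606.2 -62.3 98 90 0 0 0.75
```

```text
now [ 566.2 -318.4   39.7] width 31.2 dist 265.7 rv [0.1 0.  0.2] n 6 t 13.03
0.0 0.0 0.0 42.7 6.9 -9.7 0.75; 0.0 0.0 0.0 42.7 6.8 -9.7 0.75; 0.0 0.0 0.0 42.7 6.8 -9.7 0.75; 0.0 0.0 0.0 42.7 6.8 -9.7 0.75; 0.0 0.0 0.0 42.7 6.7 -9.7 0.75; 0.0 0.0 0.0 42.7 6.7 -9.7 0.75
[ 0.69  0.74 -0.31  1.67  0.29  0.78  0.25]
```

View pics/s8.png

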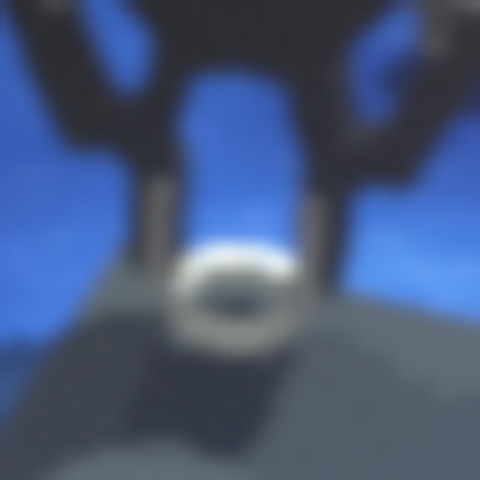

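>>> {"op": "drive_tool", "data": {
  "commands": "0 0 0 10 2 -30 0.75; 0 0 0 40 6 -30 0.75; 0 0 0 50 8 -8 0.75; 0 0 0 50 8 0 0.75; 0 0 0 50 8 0 0.75; 0 0 0 38 6 0 0.75; 0 0 0 15 2 3 0.75; 0 0 0 0 0 0 0.75"
}}

```text
time: 14.02
tool_pos: [0.6059, -0.059, 0.1065]
tool_rot: [0.001, 0.706, 0.708, 0.001]
wrist_force: [-0.2, -0.1, 0.8]
grip_width: 0.0309
```

```bash
python3 plan.py 606.2 -62.3 93 90 0 0 0.75
```

```text
now [605.9 -59.  106.5] width 30.9 dist 13.9 rv [0.2 0.  0.1] n 1 t 14.03
0.2 0.0 0.1 -3.3 0.2 13.5 0.75
[ 0.32  0.59 -0.36  1.76  0.27  0.84 -0.17]
```

>>> {"op": "drive_tool", "data": {
  "commands": "0 0 0 -3.3 0.2 6 0.75; 0 0 0 0 0 4 0.75; 0 0 0 0 0 0 0.75"
}}

```text
time: 14.4
tool_pos: [0.6056, -0.0668, 0.0953]
tool_rot: [0.002, 0.708, 0.706, 0.0]
wrist_force: [0.3, -0.7, 0.3]
grip_width: 0.031
```

```bash
python3 plan.py 606.2 -62.3 90 90 0 0 0.75
```

```text
now [605.6 -66.8  95.3] width 31.0 dist 7.0 rv [ 0.1  0.1 -0.2] n 1 t 14.4
0.1 0.1 -0.2 4.5 0.6 5.3 0.75
[ 0.33  0.61 -0.35  1.76  0.28  0.82 -0.17]
```

>>> {"op": "drive_tool", "data": {
  "commands": "0 0 0 4.3 0.6 0 0.75; 0 0 0 0 0 0 0.75"
}}

```text
time: 14.65
tool_pos: [0.6063, -0.0628, 0.0954]
tool_rot: [0.002, 0.708, 0.706, 0.0]
wrist_force: [0.4, -0.2, -0.2]
grip_width: 0.0311
```

```bash
python3 plan.py 606.2 -62.3 90 90 0 0 0.75
```

```text
now [606.3 -62.8  95.4] width 31.1 dist 5.4 rv [ 0.1  0.1 -0.2] n 1 t 14.65
0.1 0.1 -0.2 0.6 -0.1 5.3 0.75
[ 0.32  0.61 -0.35  1.76  0.28  0.82 -0.17]
```

>>> {"op": "drive_tool", "data": {
  "commands": "0 0 0 0.5 0 3 0.75; 0 0 0 0 0 2 0.75; 0 0 0 0 0 1.5 0.75; 0 0 0 0 0 1 0.75; 0 0 0 0 0 1 0.75; 0 0 0 0 0 1 0.75"
}}

```text
time: 15.4
tool_pos: [0.6064, -0.0623, 0.0853]
tool_rot: [0.002, 0.708, 0.706, 0.0]
wrist_force: [0.3, 0.4, -0.7]
grip_width: 0.0313
```

Run:
```python
from h import *
from ov import ov
s=cams.get_image("side")
o=r.observe();print(o["tool_pos"],o["wrist_force"],o["grip_width"],o["moment"])
cv2.imwrite("pics/s9.png",ov(s,(303,225),24,10,[]))
```

```text
[ 0.60628145 -0.06228094  0.08520491] [0.10098875 0.23181099 0.29353139] 0.030877613038131677 [ 0.04200471  0.04747695 -0.03789732]
```

View pics/s9.png

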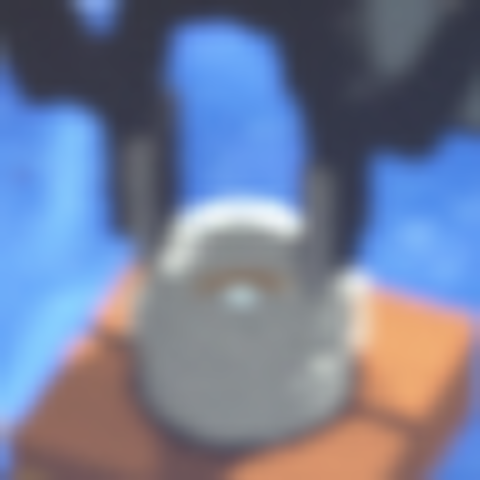

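Spacer is in the mouth without contact force; release.

>>> {"op": "drive_tool", "data": {
  "commands": "0 0 0 0 0 0.4 0.75; 0 0 0 0 0 0 0.5; 0 0 0 0 0 0 0.45; 0 0 0 0 0 0 0.45; 0 0 0 0 0 -25 0.4; 0 0 0 0 0 -30 0.3; 0 0 0 0 0 0 0.3"
}}

```text
time: 16.32
tool_pos: [0.6061, -0.0621, 0.1412]
tool_rot: [0.001, 0.708, 0.706, -0.0]
wrist_force: [0.0, -0.4, -0.8]
grip_width: 0.0597
```

```bash
python3 - <<'E'
from h import *
from ov import ov
s=cams.get_image("side")
cv2.imwrite("pics/s10.png",ov(s,(303,225),24,10,[]))
E
python3 plan.py 488.8 158.3 100 -98.5 0 0 0.3; python3 plan.py 488.8 158.3 100 81.5 0 0 0.3
```

```text
now [605.5 -62.1 139.9] width 59.9 dist 252.5 rv [  -0.2    0.  -171.7] n 20 t 16.38
0 0.0 -8.6 11.0 -5.9 2.0 0.3; 0 0.0 -8.6 11.8 -4.2 2.0 0.3; 0 0.0 -8.6 12.2 -2.4 2.0 0.3; 0 0.0 -8.6 12.5 -0.5 2.0 0.3; 0 0.0 -8.6 12.4 1.4 2.0 0.3; 0 0.0 -8.6 12.1 3.2 2.0 0.3; 0 0.0 -8.6 11.4 5.0 2.0 0.3; 0 0.0 -8.6 10.6 6.6 2.0 0.3; 0 0.0 -8.6 9.5 8.1 2.0 0.3; 0 0.0 -8.6 8.2 9.4 2.0 0.3; 0 0.0 -8.6 6.7 10.5 2.0 0.3; 0 0.0 -8.6 5.0 11.4 2.0 0.3; 0 0.0 -8.6 3.2 12.0 2.0 0.3; 0 0.0 -8.6 1.4 12.4 2.0 0.3; 0 0.0 -8.6 -0.5 12.5 2.0 0.3; 0 0.0 -8.6 -2.3 12.3 2.0 0.3; 0 0.0 -8.6 -4.1 11.8 2.0 0.3; 0 0.0 -8.6 -5.8 11.0 2.0 0.3; 0 0.0 -8.6 -7.4 10.0 2.0 0.3; 0 0.0 -8.6 -8.8 8.8 2.0 0.3
[ 0.33  0.55 -0.38  1.74  0.25  0.9  -0.15]
now [605.5 -62.1 139.9] width 59.9 dist 252.5 rv [0.  0.1 8.3] n 6 t 16.38
0.0 0.0 1.4 36.7 -19.6 6.6 0.3; 0.0 0.0 1.4 36.2 -20.5 6.6 0.3; 0.0 0.0 1.4 35.7 -21.3 6.6 0.3; 0.0 0.0 1.4 35.2 -22.2 6.6 0.3; 0.0 0.0 1.4 34.6 -23.0 6.6 0.3; 0.0 0.0 1.4 34.0 -23.8 6.6 0.3
[ 0.33  0.55 -0.38  1.74  0.25  0.9  -0.15]
```

View pics/s10.png

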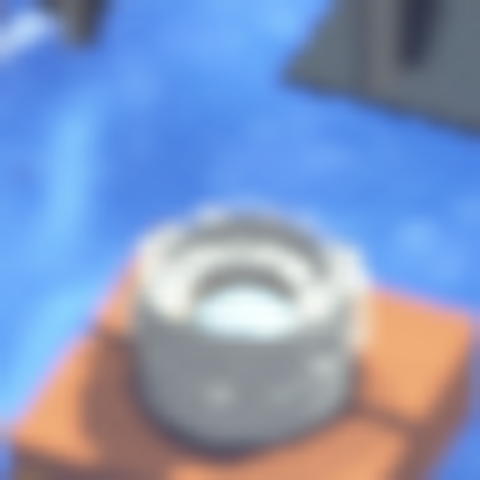

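```bash
python3 plan.py 488.8 158.3 90 -8.5 11 0 0.4
python3 - <<'E'
from h import *
im=cv2.imread("pics/top0.png");d=cams.get_image("top")
for uv in((395,220),(462,231),(455,293),(387,285)): print(np.round(atz(d,uv,.003)*1000))
E
```

```text
now [605.5 -62.1 139.9] width 59.9 dist 254.3 rv [ 0.1  0.1 98.3] n 11 t 16.38
0.0 0.0 8.9 20.0 -10.7 4.5 0.4; 0.0 0.0 8.9 18.1 -13.7 4.5 0.4; 0.0 0.0 8.9 15.8 -16.3 4.5 0.4; 0.0 0.0 8.9 13.0 -18.6 4.5 0.4; 0.0 0.0 8.9 10.0 -20.4 4.5 0.4; 0.0 0.0 8.9 6.7 -21.7 4.5 0.4; 0.0 0.0 8.9 3.3 -22.4 4.5 0.4; 0.0 0.0 8.9 -0.3 -22.7 4.5 0.4; 0.0 0.0 8.9 -3.8 -22.4 4.5 0.4; 0.0 0.0 8.9 -7.2 -21.5 4.5 0.4; 0.0 0.0 8.9 -10.5 -20.1 4.5 0.4
[ 0.33  0.55 -0.38  1.74  0.25  0.9  -0.15]
[ 629. -200.    3.]
[ 601. -362.    3.]
[ 451. -341.    3.]
[ 470. -178.    3.]
```

>>> {"op": "drive_tool", "data": {
  "commands": "0 0 8.9 20 -10.7 0 0.4; 0 0 8.9 18.1 -13.7 0 0.4; 0 0 8.9 15.8 -16.3 3 0.4; 0 0 8.9 13 -18.6 6 0.4; 0 0 8.9 10 -20.4 6 0.4; 0 0 8.9 6.7 -21.7 6 0.4; 0 0 8.9 3.3 -22.4 6 0.4; 0 0 8.9 -0.3 -22.7 6 0.4; 0 0 8.9 -3.8 -22.4 6 0.4; 0 0 8.9 -7.2 -21.5 6 0.4; 0 0 8.9 -10.5 -20.1 6 0.4; 0 0 0 0 0 0 0.4"
}}

```text
time: 17.92
tool_pos: [0.4826, 0.1655, 0.0752]
tool_rot: [0.004, 0.995, -0.099, -0.008]
wrist_force: [0.4, -0.2, -0.7]
grip_width: 0.051
```

```bash
python3 plan.py 488.8 158.3 75 -8.5 0 0 0.4
```

```text
now [482.6 165.5  75.2] width 51.0 dist 9.5 rv [ 0.5  0.9 -2.9] n 1 t 17.93
0.5 0.9 -2.9 7.5 5.8 0.1 0.4
[-0.38  0.48 -0.01  2.02  0.01  0.66 -2.17]
```

>>> {"op": "drive_tool", "data": {
  "commands": "0.5 0.9 -2.9 7.2 5.6 0 0.4; 0 0 0 0 0 0 0.4"
}}

```text
time: 18.18
tool_pos: [0.4884, 0.1575, 0.0741]
tool_rot: [0.001, 0.997, -0.072, -0.001]
wrist_force: [-0.6, -0.4, -0.4]
grip_width: 0.051
```

```bash
python3 plan.py 488.8 158.3 42.5 -8.5 0 0 0.4
python3 - <<'E'
from h import *
from ov import ov
s=cams.get_image("side");t=cams.get_image("top")
cv2.imwrite("pics/s11.png",np.hstack([ov(s,(327,310),30,6,[]),cv2.resize(t["img"][240:300,220:280],(360,360))]))
E
```

```text
now [488.4 157.5  74.1] width 51.0 dist 31.6 rv [0.1 0.1 0.2] n 1 t 18.18
0.1 0.1 0.2 0.3 -0.9 31.6 0.4
[-0.35  0.48 -0.03  2.02  0.02  0.64 -2.11]
```

View pics/s11.png

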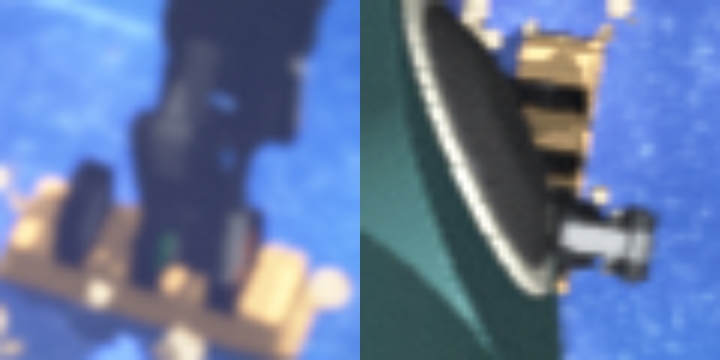

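>>> {"op": "drive_tool", "data": {
  "commands": "0 0 0 0.3 -0.8 15 0.4; 0 0 0 0 0 12 0.4; 0 0 0 0 0 4 0.4; 0 0 0 0 0 0 0.4"
}}

```text
time: 18.77
tool_pos: [0.4881, 0.1587, 0.0402]
tool_rot: [0.001, 0.997, -0.073, -0.002]
wrist_force: [-0.7, -0.7, 0.7]
grip_width: 0.0514
```

```bash
python3 plan.py 488.8 158.3 42.5 -8.5 0 0 0.4
```

```text
now [488.1 158.7  40.2] width 51.4 dist 2.4 rv [0.1 0.2 0.1] n 1 t 18.77
0.1 0.2 0.1 0.7 0.3 -2.3 0.4
[-0.35  0.54 -0.02  2.03  0.02  0.57 -2.11]
```

Close and watch.

>>> {"op": "drive_tool", "data": {
  "commands": "0 0 0 0.7 0.3 -2 0.4; 0 0 0 0 0 0 0.75; 0 0 0 0 0 0 0.75; 0 0 0 0 0 0 0.75; 0 0 0 0 0 0 0.75"
}}

```text
time: 19.4
tool_pos: [0.4898, 0.1595, 0.0438]
tool_rot: [-0.0, 0.997, -0.073, -0.0]
wrist_force: [-0.1, -0.5, -1.3]
grip_width: 0.0334
```

>>> {"op": "drive_tool", "data": {
  "commands": "0 0 0 0 0 -10 0.75; 0 0 0 0 0 -15 0.75; 0 0 0 0 0 -30 0.75; 0 0 0 0 0 -20 0.75; 0 0 0 0 0 0 0.75"
}}

```text
time: 20.02
tool_pos: [0.4901, 0.1593, 0.1247]
tool_rot: [-0.0, 0.997, -0.073, 0.0]
wrist_force: [-0.4, 0.4, -1.1]
grip_width: 0.0334
```

Run:
```python
from h import *
from ov import ov
s=cams.get_image("side");t=cams.get_image("top")
cv2.imwrite("pics/s12.png",np.hstack([ov(s,(327,300),36,8,[])[:400,:400],cv2.resize(t["img"][240:300,220:280],(400,400))]))
```

```text
(no output)
```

View pics/s12.png

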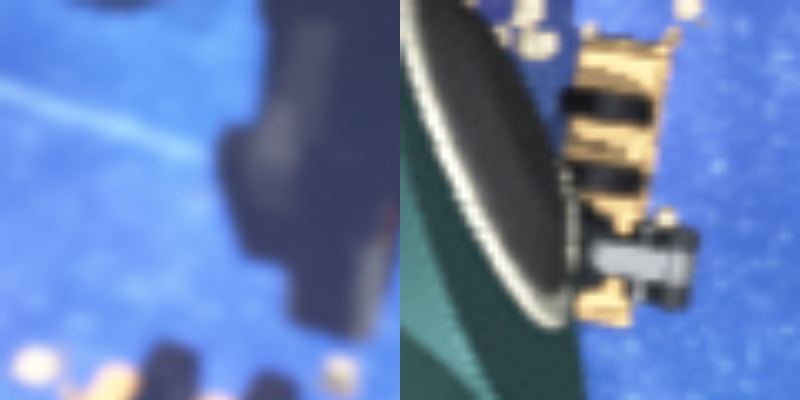

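```bash
python3 plan.py 509 -268 110 -27 10 -45 0.75; python3 plan.py 509 -268 110 -27 10 0 0.75
```

```text
now [489.4 159.  123. ] width 33.3 dist 427.6 rv [  7.3 -44.5  17.7] n 10 t 20.12
0.7 -4.5 1.8 8.1 42.0 1.3 0.75; 0.7 -4.5 1.8 9.5 41.7 0.1 0.75; 0.7 -4.5 1.8 10.7 41.4 -1.2 0.75; 0.7 -4.5 1.8 11.8 41.0 -2.7 0.75; 0.7 -4.5 1.8 12.8 40.6 -4.1 0.75; 0.7 -4.5 1.8 13.7 40.1 -5.7 0.75; 0.7 -4.5 1.8 14.4 39.6 -7.3 0.75; 0.7 -4.5 1.8 15.0 39.0 -8.9 0.75; 0.7 -4.5 1.8 15.4 38.4 -10.6 0.75; 0.7 -4.5 1.8 15.7 37.8 -12.3 0.75
[-0.35  0.4  -0.03  2.    0.01  0.75 -2.1 ]
now [489.4 159.  123. ] width 33.3 dist 427.6 rv [ 0.   0.1 18.7] n 10 t 20.12
0.0 0.0 1.9 8.1 42.0 1.3 0.75; 0.0 0.0 1.9 9.5 41.7 1.3 0.75; 0.0 0.0 1.9 10.9 41.3 1.3 0.75; 0.0 0.0 1.9 12.2 41.0 1.3 0.75; 0.0 0.0 1.9 13.5 40.6 1.3 0.75; 0.0 0.0 1.9 14.8 40.1 1.3 0.75; 0.0 0.0 1.9 16.1 39.6 1.3 0.75; 0.0 0.0 1.9 17.4 39.0 1.3 0.75; 0.0 0.0 1.9 18.7 38.5 1.3 0.75; 0.0 0.0 1.9 19.9 37.8 1.3 0.75
[-0.35  0.4  -0.03  2.    0.01  0.75 -2.1 ]
```

>>> {"op": "drive_tool", "data": {
  "commands": "0.7 -4.5 1.8 8.1 42 0 0.75; 0.7 -4.5 1.8 9.5 41.7 0 0.75; 0.7 -4.5 1.8 10.7 41.4 -1.2 0.75; 0.7 -4.5 1.8 11.8 41 -2.7 0.75; 0.7 -4.5 1.8 12.8 40.6 -4.1 0.75; 0.7 -4.5 1.8 13.7 40.1 -5.7 0.75; 0.7 -4.5 1.8 14.4 39.6 -7.3 0.75; 0.7 -4.5 1.8 15 39 -8.9 0.75; 0.7 -4.5 1.8 15.4 38.4 -10.6 0.75; 0.7 -4.5 1.8 15.7 37.8 -12.3 0.75; 0 0 0 0 0 0 0.75"
}}

```text
time: 21.5
tool_pos: [0.5029, -0.2788, 0.0998]
tool_rot: [-0.09, 0.888, -0.22, -0.394]
wrist_force: [-0.1, 0.5, -0.7]
grip_width: 0.0333
```

```bash
python3 plan.py 509 -268 60 -27 0 -45 0.75
```

```text
now [ 502.9 -278.8   99.8] width 33.3 dist 41.7 rv [ 0.2  2.7 -0.9] n 1 t 21.5
0.2 2.7 -0.9 29.6 -13.0 26.4 0.75
[ 0.37  0.97  0.16  1.27 -0.1   1.75 -1.52]
```

>>> {"op": "drive_tool", "data": {
  "commands": "0 1.5 -0.5 20 -10 18 0.75; 0 1 -0.4 10 -3 8 0.75; 0 0 0 0 0 0 0.75"
}}

```text
time: 21.88
tool_pos: [0.5094, -0.2672, 0.0572]
tool_rot: [-0.088, 0.898, -0.214, -0.374]
wrist_force: [0.1, -0.9, -0.9]
grip_width: 0.0331
```

```bash
python3 plan.py 509 -268 33 -27 0 -45 0.75
python3 - <<'E'
from h import *
from ov import ov
s=cams.get_image("side")
p=projm(s,np.array([[.4985,-.263,.04]]))[0];print(p)
cv2.imwrite("pics/s13.png",ov(s,p,30,10,[]))
E
```

```text
now [ 509.4 -267.2   57.2] width 33.1 dist 24.2 rv [0.2 0.2 0.1] n 1 t 21.88
0.2 0.2 0.1 17.2 0.9 17.0 0.75
[ 0.36  1.    0.14  1.3  -0.11  1.65 -1.52]
[363.03611441 188.28849819]
```

View pics/s13.png

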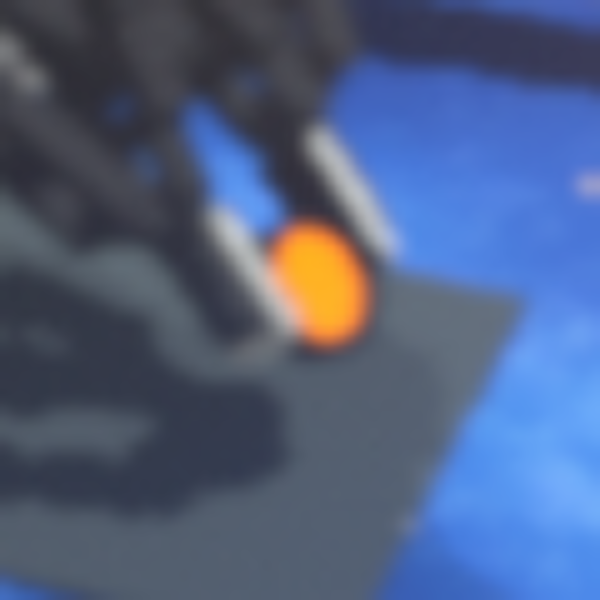

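```bash
python3 plan.py 511 -269 33 -27 2 -55 0.75
```

```text
now [ 509.5 -267.3   57.6] width 33.2 dist 24.7 rv [ 0.2 -9.8  0.1] n 2 t 21.93
0.1 -4.9 0.0 9.5 0.4 7.9 0.75; 0.1 -4.9 0.0 10.1 0.4 7.1 0.75
[ 0.36  1.    0.14  1.3  -0.11  1.65 -1.52]
```

>>> {"op": "drive_tool", "data": {
  "commands": "0.1 -4.9 0 9.5 0.4 7.9 0.75; 0.1 -4.9 0 10.1 0.4 7.1 0.75; 0 0 0 0 0 0 0.75"
}}

```text
time: 22.3
tool_pos: [0.5122, -0.2695, 0.0358]
tool_rot: [-0.108, 0.862, -0.206, -0.45]
wrist_force: [-0.5, -0.1, -0.5]
grip_width: 0.0332
```

```bash
python3 plan.py 511 -269 28 -27 2 -55 0.75
```

```text
now [ 512.2 -269.5   35.8] width 33.2 dist 7.9 rv [0.1 0.1 0.1] n 2 t 22.3
0.0 0.0 0.0 2.8 0.0 2.8 0.75; 0.0 0.0 0.0 2.8 0.0 2.8 0.75
[ 0.37  1.13  0.14  1.16 -0.11  1.82 -1.52]
```

>>> {"op": "drive_tool", "data": {
  "commands": "0 0 0 3.3 0 2.3 0.75; 0 0 0 1.6 0 1.1 0.75; 0 0 0 0 0 0 0.75"
}}

```text
time: 22.68
tool_pos: [0.5132, -0.27, 0.0323]
tool_rot: [-0.107, 0.864, -0.206, -0.447]
wrist_force: [0.7, 0.6, -1.2]
grip_width: 0.0335
```

>>> {"op": "drive_tool", "data": {
  "commands": "0 0 0 1.2 0 0.8 0.75; 0 0 0 0 0 0 0.75"
}}

```text
time: 22.92
tool_pos: [0.5135, -0.2701, 0.0316]
tool_rot: [-0.107, 0.864, -0.207, -0.446]
wrist_force: [0.1, 0.1, -0.4]
grip_width: 0.0332
```

>>> {"op": "drive_tool", "data": {
  "commands": "0 0 0 1.2 0 0.8 0.75; 0 0 0 0 0 0 0.75"
}}

```text
time: 23.18
tool_pos: [0.5136, -0.2701, 0.0301]
tool_rot: [-0.107, 0.864, -0.207, -0.446]
wrist_force: [-0.2, 0.6, -0.3]
grip_width: 0.0335
```

>>> {"op": "drive_tool", "data": {
  "commands": "0 0 0 2.5 0 1.7 0.75; 0 0 0 0 0 0 0.75"
}}

```text
time: 23.42
tool_pos: [0.5135, -0.2701, 0.0267]
tool_rot: [-0.107, 0.864, -0.207, -0.446]
wrist_force: [0.4, -0.3, -0.5]
grip_width: 0.0335
```

>>> {"op": "drive_tool", "data": {
  "commands": "0 0 0 1.6 0 1.1 0.75; 0 0 0 0 0 0 0.75"
}}

```text
time: 23.68
tool_pos: [0.5139, -0.2703, 0.0256]
tool_rot: [-0.107, 0.864, -0.207, -0.446]
wrist_force: [-0.5, -0.3, 4.3]
grip_width: 0.033
```

Run:
```python
from h import *
from ov import ov
s=cams.get_image("side")
o=r.observe();print(o["tool_pos"],o["wrist_force"],np.round(o["qpos"],2))
cv2.imwrite("pics/s14.png",ov(s,(363,188),24,12,[]))
```

```text
[ 0.51383931 -0.27032081  0.02564637] [-0.02822993  0.84476132  5.39370991] [ 0.37  1.15  0.14  1.15 -0.11  1.81 -1.52]
```

View pics/s14.png

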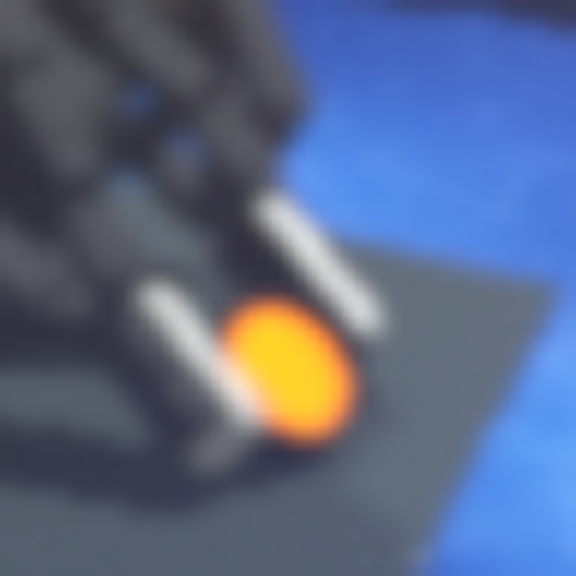

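>>> {"op": "drive_tool", "data": {
  "commands": "0 0 0 0 0 0 0.4; 0 0 0 0 0 0 0.3; 0 0 0 0 0 0 0.3; 0 0 0 0 0 -20 0.3; 0 0 0 0 0 -30 0.3; 0 0 0 0 0 -20 0.3; 0 0 0 0 0 0 0.3"
}}

```text
time: 24.6
tool_pos: [0.5655, -0.2965, 0.0663]
tool_rot: [-0.107, 0.864, -0.206, -0.446]
wrist_force: [0.1, -0.4, -0.6]
grip_width: 0.0599
```

Run:
```python
from h import *
from ov import ov
s=cams.get_image("side");t=cams.get_image("top")
print(cams.find_in("side","amber_filter")[:1],cams.find_in("top","amber_filter")[:1])
p=projm(t,np.array([[.4985,-.263,.008]]))[0];print(p)
cv2.imwrite("pics/s15.png",np.hstack([ov(s,(363,192),20,10,[]),ov(t,p,20,10,[])]))
o=r.observe();print(o["tool_pos"],np.round(o["qpos"],2))
```

```text
[{'uv': [305.7, 241.8], 'score': 0.65}] []
[422.2779669  273.14520701]
[ 0.56429564 -0.29580811  0.06564544] [ 0.38  1.2   0.14  0.93 -0.11  1.98 -1.53]
```

View pics/s15.png

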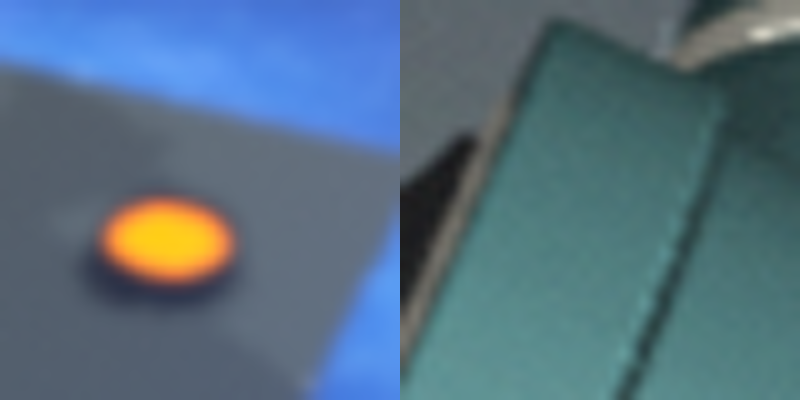

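```bash
python3 - <<'E'
from seg import *
d=cams.get_image("side")
u=lambda im:im[...,2]-im[...,0]
for t in(20,60,100):
    c,ax,an=seg(d,(360,196),12,u,t,name="pics/af.png");p=atz(d,c,.013);print(np.round(c,2),np.round(ax/d["K"][0,0]*np.linalg.norm(p-d["eye"])*1e3,1),np.round(p*1e3,1))
E
python3 plan.py 500 -263 110 -27 0 0 0.4
```

```text
[359.3  195.56] [23.1 35.5] [ 506.9 -266.6   13. ]
[359.32 195.55] [21.1 33.3] [ 506.9 -266.7   13. ]
[359.32 195.53] [19.4 31.4] [ 506.9 -266.8   13. ]
now [ 564.4 -295.8   65.8] width 59.6 dist 84.7 rv [ 0.  54.8  0.1] n 7 t 24.85
0.0 7.8 0.0 -11.1 0 4.8 0.4; 0.0 7.8 0.0 -11.7 0 3.2 0.4; 0.0 7.8 0.0 -12.0 0 1.6 0.4; 0.0 7.8 0.0 -12.1 0 0 0.4; 0.0 7.8 0.0 -12.0 0 -1.7 0.4; 0.0 7.8 0.0 -11.6 0 -3.3 0.4; 0.0 7.8 0.0 -11.1 0.0 -4.8 0.4
[ 0.38  1.2   0.14  0.93 -0.11  1.98 -1.53]
```

```bash
python3 plan.py 507.5 -267 80 -27 7 0 0.4
```

```text
now [ 564.4 -295.8   65.8] width 59.6 dist 65.3 rv [ 0.  54.8  0.1] n 7 t 24.85
0.0 7.8 0.0 -6.9 0.0 6.3 0.4; 0.0 7.8 0.0 -7.7 0.0 5.3 0.4; 0.0 7.8 0.0 -8.3 0.0 4.2 0.4; 0.0 7.8 0.0 -8.8 0.0 3.0 0.4; 0.0 7.8 0.0 -9.2 0.0 1.8 0.4; 0.0 7.8 0.0 -9.3 0.0 0.5 0.4; 0.0 7.8 0.0 -9.3 0.0 -0.8 0.4
[ 0.38  1.2   0.14  0.93 -0.11  1.98 -1.53]
```

>>> {"op": "drive_tool", "data": {
  "commands": "0 4 0 -22 0 -10 0.4; 0 8 0 -7.7 0 4 0.4; 0 8 0 -8.3 0 4.2 0.4; 0 8 0 -8.8 0 3 0.4; 0 8 0 -9.2 0 1.8 0.4; 0 8 0 -9.3 0 0.5 0.4; 0 7 0 -8 0 0 0.4; 0 4 0 0 0 0 0.4; 0 0 0 0 0 0 0.4"
}}

```text
time: 25.98
tool_pos: [0.5077, -0.2667, 0.1033]
tool_rot: [0.003, 0.973, -0.232, 0.015]
wrist_force: [0.5, -0.0, -0.3]
grip_width: 0.0513
```

```bash
python3 plan.py 507.5 -267 55 -27 0 0 0.4
```

```text
now [ 507.7 -266.7  103.3] width 51.3 dist 48.3 rv [-0.  -1.7  0.2] n 1 t 25.98
0 -1.7 0.2 -1.6 0.4 48.2 0.4
[ 0.31  0.51  0.15  1.89 -0.11  0.72 -1.52]
```

>>> {"op": "drive_tool", "data": {
  "commands": "0 -1.7 0.2 -1.4 0.4 25 0.4; 0 0 0 0 0 20 0.4; 0 0 0 0 0 8 0.4; 0 0 0 0 0 5 0.4; 0 0 0 0 0 0 0.4"
}}

```text
time: 26.6
tool_pos: [0.5075, -0.2669, 0.0431]
tool_rot: [-0.001, 0.972, -0.234, -0.001]
wrist_force: [0.7, -0.5, 0.1]
grip_width: 0.051
```

```bash
python3 plan.py 507.5 -267 35 -27 0 0 0.4
python3 - <<'E'
from h import *
from ov import ov
s=cams.get_image("side");
cv2.imwrite("pics/s16.png",ov(s,(360,186),24,10,[]))
E
```

```text
now [ 507.5 -266.9   43.1] width 51.0 dist 8.1 rv [-0.   0.2 -0. ] n 1 t 26.6
0 0.2 0 0.1 0.1 8.1 0.4
[ 0.33  0.62  0.13  1.88 -0.13  0.65 -1.51]
```

View pics/s16.png

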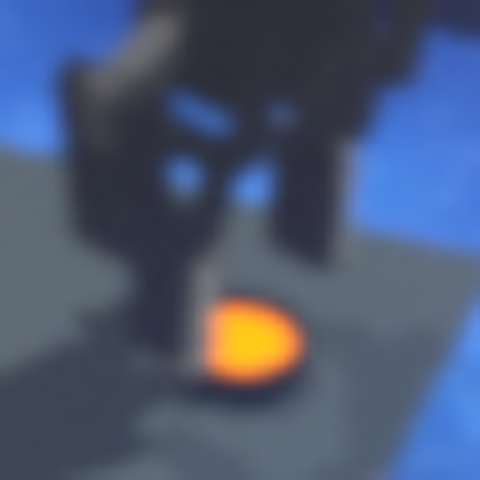

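>>> {"op": "drive_tool", "data": {
  "commands": "0 0 0 0 0 6 0.4; 0 0 0 0 0 2.2 0.4; 0 0 0 0 0 0 0.4"
}}

```text
time: 27.02
tool_pos: [0.5081, -0.2672, 0.0355]
tool_rot: [-0.001, 0.972, -0.234, -0.0]
wrist_force: [0.2, 0.5, -0.2]
grip_width: 0.0512
```

>>> {"op": "drive_tool", "data": {
  "commands": "0 0 0 0 0 0 0.75; 0 0 0 0 0 0 0.75; 0 0 0 0 0 0 0.75; 0 0 0 0 0 0 0.75"
}}

```text
time: 27.52
tool_pos: [0.5096, -0.2686, 0.039]
tool_rot: [-0.0, 0.972, -0.234, 0.002]
wrist_force: [0.1, -0.3, -0.3]
grip_width: 0.0213
```

>>> {"op": "drive_tool", "data": {
  "commands": "0 0 0 0 0 -10 0.75; 0 0 0 0 0 -10 0.4; 0 0 0 0 0 0 0.4; 0 0 0 0 0 0 0.4"
}}

```text
time: 28.02
tool_pos: [0.5095, -0.2685, 0.0606]
tool_rot: [-0.0, 0.972, -0.234, 0.002]
wrist_force: [0.1, 0.2, 0.2]
grip_width: 0.0511
```

Run:
```python
from seg import *
from ov import ov
s=cams.get_image("side");
cv2.imwrite("pics/s17.png",ov(s,(360,186),24,10,[]))
o=r.observe();print(o["tool_pos"],o["grip_width"])
u=lambda im:im[...,2]-im[...,0]
c,ax,an=seg(s,(360,196),12,u,60,name="pics/af.png");p=atz(s,c,.013);print(np.round(c,2),np.round(ax/s["K"][0,0]*np.linalg.norm(p-s["eye"])*1e3,1),np.round(p*1e3,1))
```

```text
[ 0.50958822 -0.2685167   0.06057036] 0.051199772370381036
[359.3  195.56] [21.  33.2] [ 506.9 -266.6   13. ]
```

View pics/s17.png

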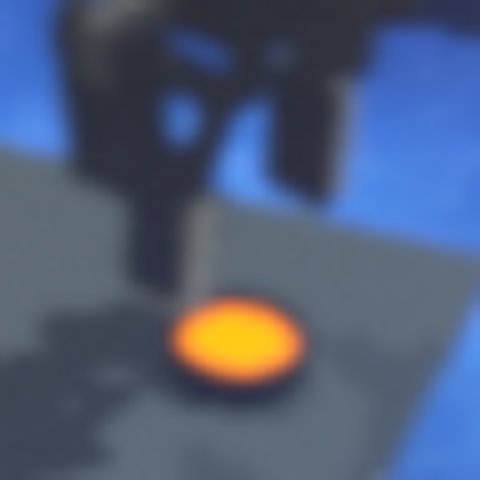

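>>> {"op": "drive_tool", "data": {
  "commands": "0 0 0 -2.4 0 15 0.4; 0 0 0 0 0 8 0.4; 0 0 0 0 0 4 0.4; 0 0 0 0 0 0 0.4"
}}

```text
time: 28.58
tool_pos: [0.5066, -0.267, 0.0302]
tool_rot: [-0.0, 0.972, -0.234, 0.001]
wrist_force: [-0.1, -0.6, 1.1]
grip_width: 0.0511
```

```bash
python3 plan.py 507.4 -267 32 -27 0 0 0.4
```

```text
now [ 506.6 -267.    30.2] width 51.1 dist 2.0 rv [-0.  -0.1 -0. ] n 1 t 28.57
0 -0.1 0 0.8 -0.3 -1.8 0.4
[ 0.33  0.64  0.13  1.89 -0.13  0.62 -1.5 ]
```

>>> {"op": "drive_tool", "data": {
  "commands": "0 0 0 0.8 -0.3 -1.8 0.4; 0 0 0 0 0 0 0.75; 0 0 0 0 0 0 0.75; 0 0 0 0 0 0 0.75; 0 0 0 0 0 0 0.75"
}}

```text
time: 29.2
tool_pos: [0.508, -0.2673, 0.0334]
tool_rot: [-0.0, 0.972, -0.234, 0.001]
wrist_force: [0.2, 1.0, -0.5]
grip_width: 0.0321
```

>>> {"op": "drive_tool", "data": {
  "commands": "0 0 0 0 0 -15 0.75; 0 0 0 0 0 -35 0.75; 0 0 0 0 0 -25 0.75; 0 0 0 0 0 0 0.75"
}}

```text
time: 29.7
tool_pos: [0.508, -0.2675, 0.1134]
tool_rot: [-0.0, 0.972, -0.234, 0.002]
wrist_force: [0.6, 0.4, -0.9]
grip_width: 0.0321
```

```bash
python3 plan.py 606.8 -62.5 105 -27 0 0 0.75;python3 - <<'E'
from seg import *
from ov import ov
s=cams.get_image("side");
cv2.imwrite("pics/s18.png",ov(s,(360,160),30,10,[]))
E
```

```text
now [ 508.  -267.5  113.4] width 32.1 dist 227.7 rv [-0.1 -0.2 -0.1] n 5 t 29.7
0 0 0 -1.1 -45.5 1.7 0.75; 0 0 0 -1.1 -45.5 1.7 0.75; 0 0 0 -1.1 -45.5 1.7 0.75; 0 0 0 -1.0 -45.5 1.7 0.75; 0 0 0 -1.0 -45.5 1.7 0.75
[ 0.31  0.5   0.15  1.86 -0.11  0.78 -1.52]
```

View pics/s18.png

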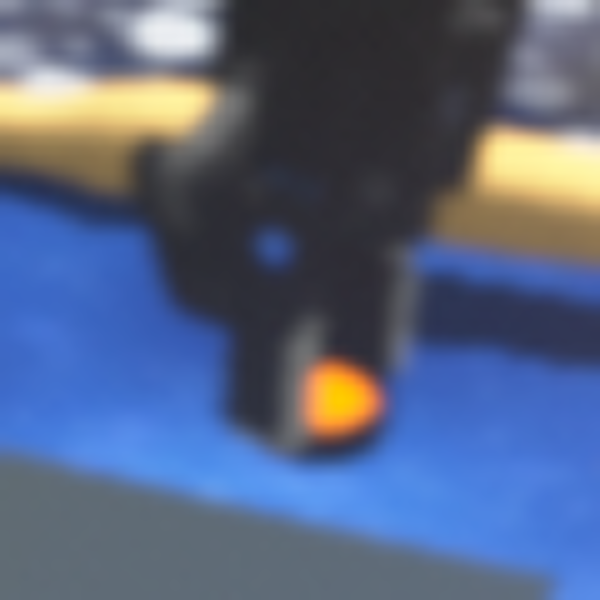

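>>> {"op": "drive_tool", "data": {
  "commands": "0 0 0 -1 -35 0 0.75; 0 0 0 -1 -50 0 0.75; 0 0 0 -1 -50 0 0.75; 0 0 0 -1 -48 2 0.75; 0 0 0 -1 -35 3 0.75; 0 0 0 0 -8 2 0.75; 0 0 0 0 0 0 0.75; 0 0 0 0 0 0 0.75"
}}

```text
time: 30.75
tool_pos: [0.6057, -0.0596, 0.1009]
tool_rot: [0.001, 0.972, -0.236, -0.002]
wrist_force: [-0.9, -0.0, -0.1]
grip_width: 0.0321
```

```bash
python3 plan.py 606.8 -62.5 94 -27 0 0 0.75
```

```text
now [605.7 -59.6 100.9] width 32.1 dist 7.5 rv [ 0.1  0.2 -0.3] n 1 t 30.75
0.1 0.2 -0.3 2.3 2.0 6.9 0.75
[-0.05  0.58  0.12  1.77 -0.09  0.8  -1.93]
```

>>> {"op": "drive_tool", "data": {
  "commands": "0 0 0 2.3 2 3 0.75; 0 0 0 0 0 3 0.75; 0 0 0 0 0 0 0.75"
}}

```text
time: 31.12
tool_pos: [0.6062, -0.0653, 0.0946]
tool_rot: [0.001, 0.971, -0.237, -0.002]
wrist_force: [-0.7, 1.0, 0.4]
grip_width: 0.032
```

```bash
python3 plan.py 606.8 -62.5 92 -27 0 0 0.75;python3 - <<'E'
from seg import *
from ov import ov
s=cams.get_image("side");
cv2.imwrite("pics/s19.png",ov(s,(303,220),24,12,[]))
E
```

```text
now [606.2 -65.3  94.6] width 32.0 dist 3.8 rv [ 0.2  0.2 -0.5] n 1 t 31.12
0.2 0.2 -0.5 -0.7 -2.7 2.6 0.75
[-0.04  0.59  0.12  1.77 -0.09  0.79 -1.92]
```

View pics/s19.png

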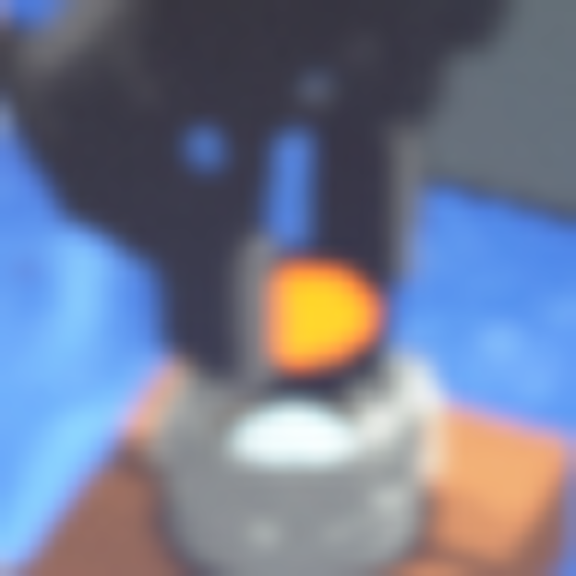

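>>> {"op": "drive_tool", "data": {
  "commands": "0 0 0 -0.7 -2.6 0 0.75; 0 0 0 0 0 0 0.75"
}}

```text
time: 31.42
tool_pos: [0.607, -0.0624, 0.0949]
tool_rot: [0.001, 0.971, -0.237, -0.002]
wrist_force: [0.3, 0.4, -0.7]
grip_width: 0.0323
```

```bash
python3 plan.py 606.8 -62.5 92 -27 0 0 0.75
```

```text
now [607.  -62.4  94.9] width 32.3 dist 2.9 rv [ 0.2  0.2 -0.5] n 1 t 31.43
0.2 0.2 -0.5 -0.1 0.1 2.9 0.75
[-0.04  0.59  0.12  1.77 -0.09  0.79 -1.92]
```

>>> {"op": "drive_tool", "data": {
  "commands": "0 0 0 0 0 2 0.75; 0 0 0 0 0 2 0.75; 0 0 0 0 0 1.5 0.75; 0 0 0 0 0 1 0.75"
}}

```text
time: 31.92
tool_pos: [0.607, -0.0621, 0.088]
tool_rot: [0.001, 0.971, -0.237, -0.002]
wrist_force: [-0.7, 1.8, 1.2]
grip_width: 0.032
```

>>> {"op": "drive_tool", "data": {
  "commands": "0 0 0 0 0 1 0.75; 0 0 0 0 0 1 0.75"
}}

```text
time: 32.17
tool_pos: [0.6069, -0.062, 0.0858]
tool_rot: [0.001, 0.971, -0.237, -0.002]
wrist_force: [0.0, 1.2, 0.9]
grip_width: 0.032
```

>>> {"op": "drive_tool", "data": {
  "commands": "0 0 0 -0.2 -0.4 1 0.75; 0 0 0 0 0 1 0.75; 0 0 0 0 0 0 0.75"
}}

```text
time: 32.55
tool_pos: [0.6071, -0.0617, 0.0847]
tool_rot: [0.001, 0.971, -0.237, -0.002]
wrist_force: [-0.9, 0.1, 1.2]
grip_width: 0.0321
```

Run:
```python
from seg import *
from ov import ov
s=cams.get_image("side");
cv2.imwrite("pics/s20.png",ov(s,(303,220),24,12,[]))
o=r.observe();print(o["tool_pos"],o["wrist_force"],o["moment"])
```

```text
[ 0.60712187 -0.06169218  0.08460942] [-1.31991323  0.88971769  4.34785958] [0.14196522 0.42000875 0.05561189]
```

View pics/s20.png

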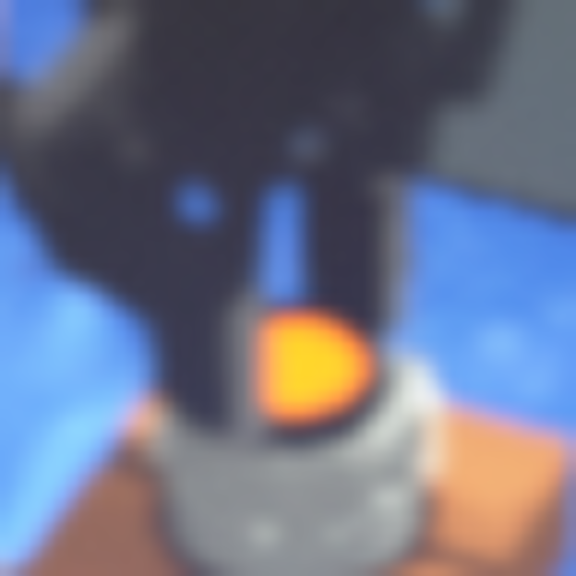

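>>> {"op": "drive_tool", "data": {
  "commands": "0 0 0 0 0 0 0.5; 0 0 0 0 0 0 0.42; 0 0 0 0 0 0 0.42; 0 0 0 0 0 -25 0.4; 0 0 0 0 0 -30 0.1; 0 0 0 0 0 -10 0; 0 0 0 0 0 0 0"
}}

```text
time: 33.48
tool_pos: [0.607, -0.0617, 0.15]
tool_rot: [0.001, 0.971, -0.237, -0.002]
wrist_force: [-0.1, 0.2, -0.4]
grip_width: 0.0854
```

```bash
python3 - <<'E'
from seg import *
from ov import ov
s=cams.get_image("side");
cv2.imwrite("pics/s21.png",ov(s,(303,225),24,12,[]))
o=r.observe();print(o["tool_pos"],o["wrist_force"],o["moment"])
E
python3 plan.py 471.3 -81.8 110 -27 0 0 0; python3 plan.py 471.3 -81.8 110 60 0 0 0
```

```text
[ 0.60679119 -0.0617151   0.1495156 ] [ 0.38464252  0.47230248 -0.62196231] [0.04177337 0.08058216 0.0013393 ]
now [606.8 -61.7 149.5] width 85.5 dist 142.6 rv [ 0.2  0.3 -0.5] n 3 t 33.52
0.1 0.1 -0.2 -36.9 26.7 13.4 0; 0.1 0.1 -0.2 -37.0 26.6 13.3 0; 0.1 0.1 -0.2 -37.1 26.6 13.3 0
[-0.05  0.51  0.13  1.74 -0.08  0.9  -1.93]
now [606.8 -61.7 149.5] width 85.5 dist 142.6 rv [ -0.    0.4 -87.5] n 10 t 33.52
0 0.0 -8.7 -11.1 8.0 4.0 0; 0 0.0 -8.7 -12.2 6.2 4.0 0; 0 0.0 -8.7 -13.0 4.3 4.0 0; 0 0.0 -8.7 -13.5 2.3 4.0 0; 0 0.0 -8.7 -13.7 0.2 4.0 0; 0 0.0 -8.7 -13.6 -1.9 4.0 0; 0 0.0 -8.7 -13.1 -3.9 4.0 0; 0 0.0 -8.7 -12.4 -5.9 4.0 0; 0 0.0 -8.7 -11.3 -7.7 4.0 0; 0 0.0 -8.7 -10.0 -9.3 4.0 0
[-0.05  0.51  0.13  1.74 -0.08  0.9  -1.93]
```

View pics/s21.png

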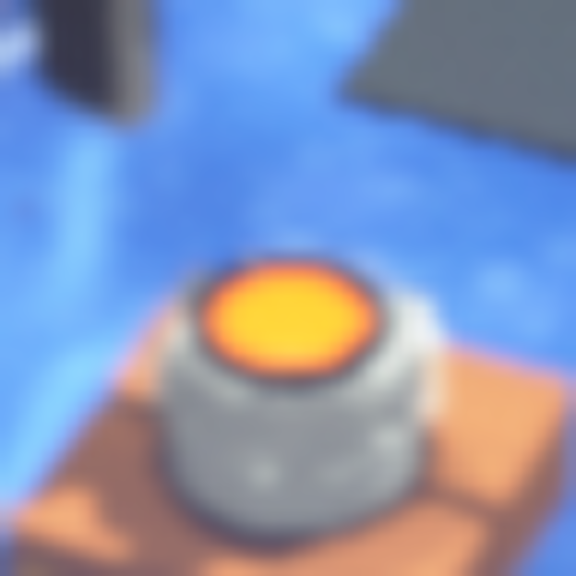

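```bash
python3 plan.py 471.8 -81.8 70 141 17 0 0
```

```text
now [606.8 -61.7 149.5] width 85.5 dist 158.0 rv [  -0.3    0.3 -168.5] n 17 t 33.52
0 0.0 -9.9 -6.5 4.7 4.7 0; 0 0.0 -9.9 -7.2 3.5 4.7 0; 0 0.0 -9.9 -7.7 2.2 4.7 0; 0 0.0 -9.9 -8.0 0.9 4.7 0; 0 0.0 -9.9 -8.0 -0.5 4.7 0; 0 0.0 -9.9 -7.8 -1.9 4.7 0; 0 0.0 -9.9 -7.3 -3.2 4.7 0; 0 0.0 -9.9 -6.7 -4.4 4.7 0; 0 0.0 -9.9 -5.8 -5.5 4.7 0; 0 0.0 -9.9 -4.8 -6.4 4.7 0; 0 0.0 -9.9 -3.6 -7.2 4.7 0; 0 0.0 -9.9 -2.3 -7.7 4.7 0; 0 0.0 -9.9 -1.0 -8.0 4.7 0; 0 0.0 -9.9 0.4 -8.0 4.7 0; 0 0.0 -9.9 1.8 -7.8 4.7 0; 0 0.0 -9.9 3.1 -7.4 4.7 0; 0 0.0 -9.9 4.3 -6.8 4.7 0
[-0.05  0.51  0.13  1.74 -0.08  0.9  -1.93]
```

>>> {"op": "drive_tool", "data": {
  "commands": "0 0 -9.9 -6.5 4.7 0 0; 0 0 -9.9 -7.2 3.5 0 0; 0 0 -9.9 -7.7 2.2 2 0; 0 0 -9.9 -8 0.9 2 0; 0 0 -9.9 -8 -0.5 3 0; 0 0 -9.9 -7.8 -1.9 4 0; 0 0 -9.9 -7.3 -3.2 5 0; 0 0 -9.9 -6.7 -4.4 6 0; 0 0 -9.9 -5.8 -5.5 7 0; 0 0 -9.9 -4.8 -6.4 7 0; 0 0 -9.9 -3.6 -7.2 7 0; 0 0 -9.9 -2.3 -7.7 7 0; 0 0 -9.9 -1 -8 7 0; 0 0 -9.9 0.4 -8 7 0; 0 0 -9.9 1.8 -7.8 6 0; 0 0 -9.9 3.1 -7.4 5 0; 0 0 -9.9 4.3 -6.8 0 0; 0 0 0 0 0 0 0"
}}

```text
time: 35.78
tool_pos: [0.4574, -0.0847, 0.0552]
tool_rot: [-0.016, 0.289, 0.957, 0.001]
wrist_force: [0.2, 0.5, 0.5]
grip_width: 0.0853
```

```bash
python3 plan.py 471.8 -81.8 50 141 0 0 0
python3 - <<'E'
from seg import *
from ov import ov
s=cams.get_image("side");t=cams.get_image("top")
cv2.imwrite("pics/s22.png",np.hstack([ov(s,(364,245),30,6,[]),ov(t,(345,270),30,6,[])]))
E
```

```text
now [457.4 -84.7  55.2] width 85.3 dist 15.6 rv [-0.6 -1.8  5.5] n 1 t 35.77
-0.6 -1.8 5.5 -10.6 10.4 4.8 0
[ 0.58  0.53 -0.54  2.11  0.43  0.65  0.72]
```

View pics/s22.png

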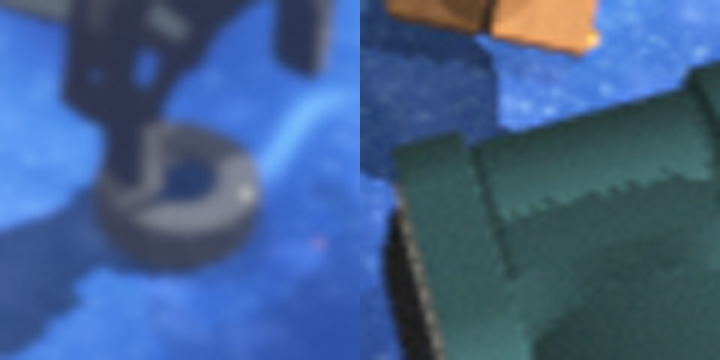

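>>> {"op": "drive_tool", "data": {
  "commands": "-0.6 -1.8 0 -10.6 10.4 0 0; 0 0 0 0 0 0 0; 0 0 0 0 0 0 0"
}}

```text
time: 36.25
tool_pos: [0.4747, -0.0809, 0.0551]
tool_rot: [0.002, 0.292, 0.956, 0.001]
wrist_force: [-0.2, -0.2, -0.7]
grip_width: 0.0855
```

```bash
python3 plan.py 471.8 -81.8 24 146 0 0 0
python3 - <<'E'
from seg import *
from ov import ov
s=cams.get_image("side")
cv2.imwrite("pics/s23.png",np.hstack([ov(s,(364,245),30,8,[])]))
E
```

```text
now [474.7 -80.9  55.1] width 85.5 dist 31.3 rv [0.2 0.2 0. ] n 1 t 36.25
0.2 0.2 0.0 2.0 -2.5 31.1 0
[ 0.55  0.53 -0.53  2.09  0.45  0.62  0.69]
```

View pics/s23.png

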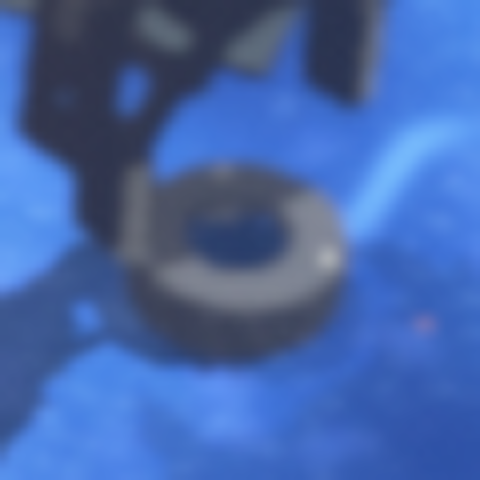

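>>> {"op": "drive_tool", "data": {
  "commands": "0.2 0.2 0 2 -2.5 12 0; 0 0 0 0 0 10 0; 0 0 0 0 0 6 0; 0 0 0 0 0 0 0"
}}

```text
time: 36.8
tool_pos: [0.471, -0.082, 0.0246]
tool_rot: [-0.001, 0.292, 0.956, -0.0]
wrist_force: [0.8, 0.5, 1.1]
grip_width: 0.0855
```

```bash
python3 plan.py 471.8 -81.8 24 146 0 0 0
```

```text
now [471.  -82.   24.6] width 85.5 dist 1.0 rv [-0.  -0.1 -0. ] n 1 t 36.8
0 -0.1 0 -0.6 0.6 0.6 0
[ 0.51  0.58 -0.48  2.1   0.5   0.57  0.65]
```

>>> {"op": "drive_tool", "data": {
  "commands": "0 0 0 -0.6 0.6 0 0.4; 0 0 0 0 0 0 0.4; 0 0 0 0 0 0 0.4; 0 0 0 0 0 0 0.4"
}}

```text
time: 37.3
tool_pos: [0.4723, -0.0819, 0.0257]
tool_rot: [-0.0, 0.292, 0.956, -0.0]
wrist_force: [-0.1, -0.1, -1.7]
grip_width: 0.0613
```

>>> {"op": "drive_tool", "data": {
  "commands": "0 0 0 0 0 -15 0.4; 0 0 0 0 0 -35 0.4; 0 0 0 0 0 -35 0.4; 0 0 0 0 0 0 0.4"
}}

```text
time: 37.8
tool_pos: [0.4723, -0.0815, 0.1157]
tool_rot: [-0.0, 0.292, 0.956, -0.0]
wrist_force: [0.5, -0.1, -2.9]
grip_width: 0.0616
```

```bash
python3 plan.py 606.5 -62.2 105 146 0 0 0.4
python3 - <<'E'
from seg import *
from ov import ov
s=cams.get_image("side")
cv2.imwrite("pics/s24.png",np.hstack([ov(s,(370,210),36,8,[])]))
E
```

```text
now [472.3 -81.5 115.7] width 61.6 dist 136.0 rv [-0.  0.  0.] n 3 t 37.8
0 0.0 0.0 -33.5 30.3 3.6 0.4; 0 0.0 0.0 -33.5 30.3 3.6 0.4; 0 0.0 0.0 -33.5 30.3 3.6 0.4
[ 0.62  0.42 -0.61  2.07  0.35  0.75  0.77]
```

View pics/s24.png

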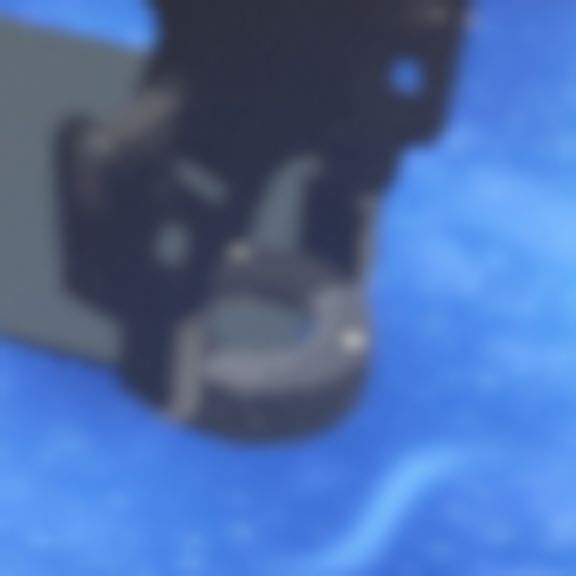

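>>> {"op": "drive_tool", "data": {
  "commands": "0 0 0 -20 18 0 0.4; 0 0 0 -36 32 0 0.4; 0 0 0 -36 32 0 0.4; 0 0 0 -15 12 2 0.4; 0 0 0 -3 3 3 0.4; 0 0 0 0 0 0 0.4; 0 0 0 0 0 0 0.4"
}}

```text
time: 38.72
tool_pos: [0.6168, -0.0626, 0.1046]
tool_rot: [-0.005, 0.293, 0.956, -0.002]
wrist_force: [0.0, -0.7, -1.8]
grip_width: 0.0616
```

```bash
python3 plan.py 606.5 -62.2 95 146 0 0 0.4
```

```text
now [616.8 -62.6 104.6] width 61.6 dist 14.1 rv [-0.3 -0.5 -0. ] n 1 t 38.73
-0.3 -0.5 0 8.7 -5.4 9.7 0.4
[ 0.45  0.65 -0.55  1.72  0.42  0.9   0.7 ]
```

>>> {"op": "drive_tool", "data": {
  "commands": "-0.3 -0.5 0 8.7 -5.4 3 0.4; 0 0 0 0 0 0 0.4; 0 0 0 0 0 0 0.4"
}}

```text
time: 39.1
tool_pos: [0.6054, -0.0631, 0.1023]
tool_rot: [0.0, 0.293, 0.956, -0.001]
wrist_force: [0.4, -0.8, -1.8]
grip_width: 0.0616
```

```bash
python3 plan.py 606.5 -62.2 92 146 0 0 0.4
python3 - <<'E'
from seg import *
from ov import ov
s=cams.get_image("side")
cv2.imwrite("pics/s25.png",np.hstack([ov(s,(303,215),32,8,[])]))
E
```

```text
now [605.4 -63.1 102.3] width 61.6 dist 10.4 rv [-0.1  0.1 -0.1] n 1 t 39.1
-0.1 0.1 -0.1 -0.4 1.4 10.3 0.4
[ 0.46  0.64 -0.55  1.76  0.42  0.87  0.7 ]
```

View pics/s25.png

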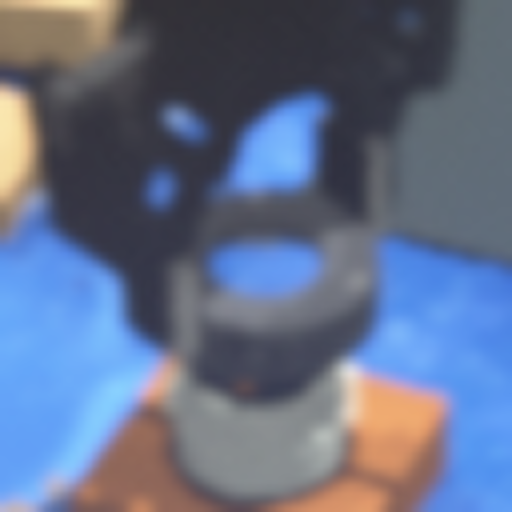

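>>> {"op": "drive_tool", "data": {
  "commands": "0 0 0 -0.4 1.4 4 0.4; 0 0 0 0 0 3 0.4; 0 0 0 0 0 3 0.4; 0 0 0 0 0 3 0.4; 0 0 0 0 0 2 0.4"
}}

```text
time: 39.78
tool_pos: [0.607, -0.0621, 0.0862]
tool_rot: [0.0, 0.293, 0.956, -0.001]
wrist_force: [0.4, 0.2, -2.2]
grip_width: 0.0613
```

```bash
python3 plan.py 606.5 -62.2 86 146 0 0 0.4
```

```text
now [607.  -62.1  86.2] width 61.3 dist 0.6 rv [-0.1  0.1 -0.1] n 1 t 39.77
-0.1 0.1 -0.1 0.4 -0.4 0.2 0.4
[ 0.45  0.66 -0.54  1.76  0.44  0.85  0.68]
```

>>> {"op": "drive_tool", "data": {
  "commands": "0 0 0 0.3 -0.3 1.5 0.4; 0 0 0 0 0 1.5 0.4; 0 0 0 0 0 1.5 0.4"
}}

```text
time: 40.15
tool_pos: [0.6066, -0.0622, 0.0814]
tool_rot: [0.0, 0.293, 0.956, -0.001]
wrist_force: [0.2, -1.1, -1.4]
grip_width: 0.0617
```

>>> {"op": "drive_tool", "data": {
  "commands": "0 0 0 0 0 1 0.4; 0 0 0 0 0 1 0.4"
}}

```text
time: 40.4
tool_pos: [0.6066, -0.0622, 0.0793]
tool_rot: [0.0, 0.293, 0.956, -0.001]
wrist_force: [0.1, -0.1, -1.5]
grip_width: 0.0609
```

>>> {"op": "drive_tool", "data": {
  "commands": "0 0 0 0 0 1 0.4; 0 0 0 0 0 1 0.4"
}}

```text
time: 40.65
tool_pos: [0.6066, -0.0622, 0.0772]
tool_rot: [0.0, 0.293, 0.956, -0.001]
wrist_force: [-0.2, -0.6, 1.5]
grip_width: 0.0614
```

>>> {"op": "drive_tool", "data": {
  "commands": "0 0 8 0 0 0.8 0.4; 0 0 8 0 0 0.7 0.4; 0 0 8 0 0 0.7 0.4"
}}

```text
time: 41.02
tool_pos: [0.6067, -0.0619, 0.0752]
tool_rot: [0.001, 0.49, 0.872, -0.0]
wrist_force: [-2.0, -0.5, -0.1]
grip_width: 0.0615
```

```bash
python3 plan.py 606.5 -62.2 76 122 0 0 0.4; python3 -c "
from h import *
o=r.observe();print(o['wrist_force'],o['moment'])"
```

```text
now [606.7 -61.9  75.2] width 61.5 dist 0.9 rv [ 0.   0.1 -0.7] n 1 t 41.02
0.0 0.1 -0.7 -0.1 -0.4 -0.8 0.4
[ 0.37  0.65 -0.43  1.77  0.36  0.8   0.31]
[-2.02881442 -0.51234838 -0.12400489] [0.08795281 0.02952383 0.04958387]
```

>>> {"op": "drive_tool", "data": {
  "commands": "0 0 8 0 0.2 0.7 0.4; 0 0 8 0 0 0.7 0.4; 0 0 8 0 0 0.7 0.4"
}}

```text
time: 41.4
tool_pos: [0.6073, -0.0617, 0.0734]
tool_rot: [0.001, 0.666, 0.746, 0.0]
wrist_force: [0.2, -1.9, -1.3]
grip_width: 0.0616
```

```bash
python3 plan.py 606.5 -62.2 76 122 0 0 0.4; python3 -c "
from h import *
o=r.observe();print(o['wrist_force'],o['moment'])"
```

```text
now [607.3 -61.7  73.4] width 61.6 dist 2.8 rv [  0.1   0.1 -25.5] n 3 t 41.4
0.0 0.0 -8.5 -0.2 -0.3 -0.9 0.4; 0.0 0.0 -8.5 -0.1 -0.3 -0.9 0.4; 0.0 0.0 -8.5 -0.1 -0.3 -0.9 0.4
[ 0.3   0.64 -0.33  1.77  0.28  0.78 -0.06]
[ 0.21284942 -1.92514511 -1.29444578] [-0.63254303  0.05263374  0.04517064]
```

>>> {"op": "drive_tool", "data": {
  "commands": "0 0 8 0.2 0.6 0.6 0.4; 0 0 8 0 0 0.6 0.4; 0 0 8 0 0 0.5 0.4"
}}

```text
time: 41.78
tool_pos: [0.6066, -0.0633, 0.0714]
tool_rot: [0.001, 0.811, 0.585, -0.001]
wrist_force: [-3.7, -1.5, 0.9]
grip_width: 0.0617
```

```bash
python3 plan.py 606.5 -62.2 76 96.5 0 0 0.4; python3 -c "
from h import *
o=r.observe();print(o['wrist_force'],o['moment'])"
```

```text
now [606.6 -63.3  71.4] width 61.7 dist 4.7 rv [ -0.    0.2 -24.9] n 3 t 41.77
0 0.1 -8.3 0.3 -0.2 -1.5 0.4; 0 0.1 -8.3 0.3 -0.1 -1.5 0.4; 0 0.1 -8.3 0.4 -0.1 -1.5 0.4
[ 0.22  0.63 -0.22  1.77  0.19  0.77 -0.42]
[-3.66673727 -1.47460488  0.91995214] [-0.28930249  0.94850589  0.08452442]
```

>>> {"op": "drive_tool", "data": {
  "commands": "0 0 8 0.9 0 0.2 0.4; 0 0 8 0 0 0.1 0.4"
}}

```text
time: 42.02
tool_pos: [0.606, -0.0631, 0.0712]
tool_rot: [0.001, 0.887, 0.462, -0.002]
wrist_force: [-5.1, -0.9, 5.1]
grip_width: 0.0616
```

```bash
python3 plan.py 606.5 -62.2 76 71.6 0 0 0.4; python3 -c "
from h import *
o=r.observe();print(o['wrist_force'],o['moment'])"
```

```text
now [606.  -63.1  71.2] width 61.6 dist 4.9 rv [ -0.1   0.3 -16.6] n 2 t 42.02
0 0.1 -8.3 0.5 0 -2.4 0.4; 0 0.1 -8.3 0.5 0.0 -2.4 0.4
[ 0.16  0.62 -0.15  1.77  0.13  0.76 -0.67]
[-5.13237334 -0.85747036  5.11744971] [-0.15074745  1.12108516  0.1501373 ]
```

>>> {"op": "drive_tool", "data": {
  "commands": "0 0 8 0 0 0 0.4; 0 0 8 0 0 0 0.4"
}}

```text
time: 42.28
tool_pos: [0.605, -0.0629, 0.0712]
tool_rot: [0.001, 0.944, 0.33, -0.003]
wrist_force: [-4.7, -0.7, 1.1]
grip_width: 0.061
```

```bash
python3 plan.py 606.5 -62.2 76 55 0 0 0.4; python3 -c "
from h import *
o=r.observe();print(o['wrist_force'],o['moment'])"
```

```text
now [605.  -62.9  71.2] width 61.0 dist 5.1 rv [ -0.1   0.4 -16.5] n 2 t 42.27
0 0.2 -8.2 0.8 0.2 -2.4 0.4; 0 0.2 -8.2 0.8 0.3 -2.4 0.4
[ 0.11  0.62 -0.08  1.78  0.07  0.76 -0.91]
[-4.69590997 -0.6942823   1.08556449] [-0.18338506  0.87240492  0.45721438]
```

>>> {"op": "drive_tool", "data": {
  "commands": "0 0 8 0 0 0 0.4; 0 0 8 0 0 0 0.4"
}}

```text
time: 42.52
tool_pos: [0.6035, -0.0627, 0.0709]
tool_rot: [0.002, 0.981, 0.193, -0.005]
wrist_force: [-8.1, 0.6, 2.9]
grip_width: 0.0618
```

```bash
python3 plan.py 606.5 -62.2 76 38.5 0 0 0.4; python3 -c "
from h import *
o=r.observe();print(o['wrist_force'],o['moment'])"
```

```text
now [603.5 -62.7  70.9] width 61.8 dist 5.9 rv [ -0.    0.6 -16.3] n 2 t 42.52
0 0.3 -8.1 1.5 0.3 -2.6 0.4; 0 0.3 -8.1 1.4 0.5 -2.5 0.4
[ 0.06  0.62 -0.01  1.78  0.02  0.75 -1.14]
[-8.07733982  0.57317632  2.86656858] [-0.51256614  1.73045731  2.09281017]
```

>>> {"op": "drive_tool", "data": {
  "commands": "0 0 4 1.5 0 0 0.4; 0 0 6 1 0 0 0.4"
}}

```text
time: 42.78
tool_pos: [0.604, -0.0622, 0.0709]
tool_rot: [0.003, 0.994, 0.105, -0.007]
wrist_force: [-2.0, 0.7, 1.2]
grip_width: 0.0617
```

```bash
python3 plan.py 606.5 -62.2 76 22 0 0 0.4
python3 - <<'E'
from h import *
from ov import ov
o=r.observe();print(o['wrist_force'],o['moment'])
s=cams.get_image("side")
cv2.imwrite("pics/s26.png",np.hstack([ov(s,(303,220),30,9,[])]))
E
```

```text
now [604.  -62.2  70.9] width 61.7 dist 5.7 rv [ 0.1  0.8 -9.9] n 2 t 42.77
0.1 0.4 -5.0 1.2 0.3 -2.6 0.4; 0.1 0.4 -5.0 1.2 0.4 -2.6 0.4
[ 0.02  0.62  0.04  1.78 -0.02  0.76 -1.29]
[-1.96462323  0.65959552  1.23159858] [-0.20538526  0.55967691  2.39819246]
```

View pics/s26.png

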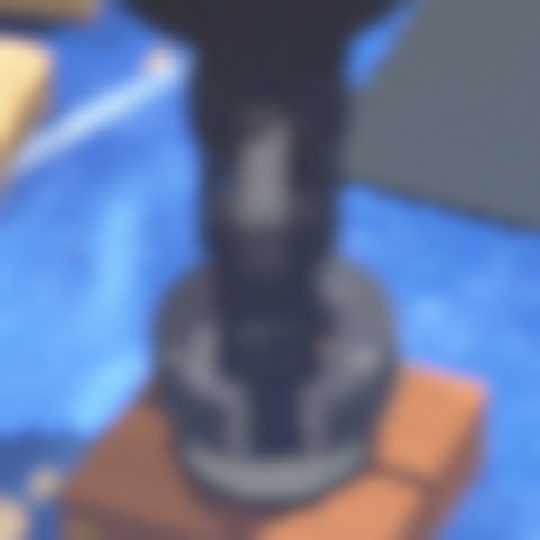

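>>> {"op": "drive_tool", "data": {
  "commands": "0 0 6 0.5 0 0 0.4; 0 0 8 0.5 0 0 0.4"
}}

```text
time: 43.08
tool_pos: [0.6043, -0.0616, 0.0709]
tool_rot: [0.004, 1.0, -0.021, -0.007]
wrist_force: [17.2, -1.4, 0.0]
grip_width: 0.0615
```

```bash
python3 plan.py 606.5 -62.2 76 12 0 0 0.4
python3 - <<'E'
from h import *
o=r.observe();print(o['wrist_force'],o['moment'])
E
```

```text
now [604.3 -61.6  70.9] width 61.5 dist 5.6 rv [  0.3   0.9 -14.4] n 2 t 43.08
0.2 0.4 -7.2 1.1 0.2 -2.6 0.4; 0.2 0.4 -7.2 1.1 0.4 -2.6 0.4
[-0.03  0.62  0.1   1.78 -0.07  0.76 -1.51]
[ 1.72429566e+01 -1.37828993e+00  1.00252852e-02] [-0.54797594 -4.72727029  1.31928637]
```

>>> {"op": "drive_tool", "data": {
  "commands": "0 0 0 0 0 0 0.2; 0 0 0 0 0 0 0; 0 0 0 0 0 0 0; 0 0 0 0 0 -25 0; 0 0 0 0 0 -35 0; 0 0 0 0 0 -10 0; 0 0 0 0 0 0 0"
}}

```text
time: 43.95
tool_pos: [0.6053, -0.061, 0.1422]
tool_rot: [0.003, 1.0, -0.016, -0.007]
wrist_force: [0.3, 0.8, -0.2]
grip_width: 0.0857
```

Run:
```python
from h import *
from ov import ov
o=r.observe();print(o['wrist_force'],o['moment'],o['tool_pos'],np.round(o["qpos"],2))
s=cams.get_image("side");t=cams.get_image("top")
cv2.imwrite("pics/s27.png",np.hstack([ov(s,(303,227),22,16,[])]))
```

```text
[ 0.28876082  0.80457174 -0.22872758] [ 0.01045479 -0.00995724 -0.01679647] [ 0.60531546 -0.06098215  0.14222581] [-0.04  0.52  0.11  1.74 -0.06  0.89 -1.51]
```

View pics/s27.png

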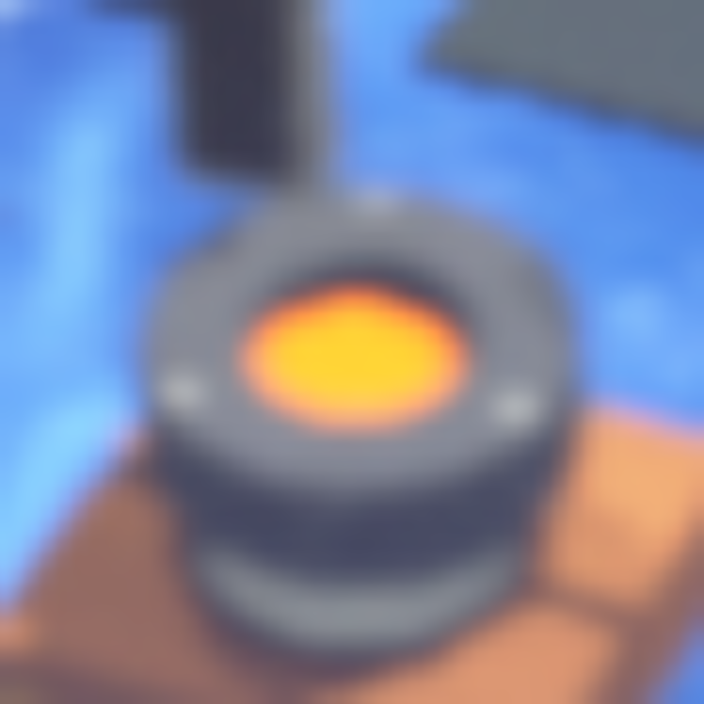

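Run:
```python
from h import *
s=cams.get_image("side")
P=np.array([atz(s,(281+u/16-.5,205+v/16-.5),.0656) for u,v in((375,203),(180,393),(517,408))])
c=P.mean(0);print(np.round(P*1e3,1),np.round(c*1e3,1),np.degrees(np.arctan2(*(P-c)[:,1::-1].T))%120, np.linalg.norm((P-c)[:,:2],axis=1))
M=cams.masks_of("side","retaining_ring")
if M:
    m=M[0]["pixels"];ys,xs=np.nonzero(m)
    Q=np.array([atdepth(s,(x,y),s["depth"][y,x]) for x,y in zip(xs,ys) if s["depth"][y,x]>0])
    k=(Q[:,2]>.060)&(Q[:,2]<.072)&(np.hypot(Q[:,0]-.606,Q[:,1]+.062)<.031)
    q=Q[k];A=np.c_[q[:,:2]-[.606,-.062],np.ones(k.sum())];co,*_=np.linalg.lstsq(A,q[:,2],rcond=None);print(M[0]["score"],k.sum(),"z",co[2],"tilt deg",np.degrees(co[:2]),np.median(q[:,2]))
```

```text
[[609.8 -91.1  65.6]
 [626.6 -45.5  65.6]
 [580.5 -52.5  65.6]] [605.6 -63.1  65.6] [38.4505535  39.86033697 37.23233629] [0.02838466 0.02733496 0.02727942]
0.69 345 z 0.06498839959525206 tilt deg [-0.17249866 -3.20018919] 0.06495612295792585
```

```bash
python3 plan.py 606.3 -62.5 71 0 0 0 0
```

```text
now [604.8 -60.9 141. ] width 85.4 dist 70.1 rv [ 0.4  1.  -1.9] n 2 t 44.15
0.2 0.5 -0.9 1.4 0.5 35.0 0; 0.2 0.5 -0.9 1.1 0.6 35.0 0
[-0.04  0.52  0.11  1.75 -0.06  0.89 -1.51]
```

>>> {"op": "drive_tool", "data": {
  "commands": "0.4 1 -5 1.4 1.5 15 0; 0 0 -5 0 0 25 0; 0 0 0 0 0 15 0; 0 0 0 0 0 8 0; 0 0 0 0 0 0 0"
}}

```text
time: 44.78
tool_pos: [0.6051, -0.0624, 0.0738]
tool_rot: [-0.0, 0.997, 0.072, -0.001]
wrist_force: [-0.5, 0.3, 0.0]
grip_width: 0.0858
```

```bash
python3 plan.py 606.3 -62.5 71 7 0 0 0
```

```text
now [605.1 -62.4  73.8] width 85.8 dist 3.0 rv [-0.1  0.1  1.2] n 1 t 44.77
-0.1 0.1 1.2 1.2 0.2 2.8 0
[ 0.01  0.61  0.06  1.78 -0.05  0.75 -1.34]
```

>>> {"op": "drive_tool", "data": {
  "commands": "0 0 0 1.2 0.2 2 0; 0 0 0 0 0 0 0.45; 0 0 0 0 0 0 0.45; 0 0 0 0 0 0 0.45; 0 0 0 0 0 0 0.45"
}}

```text
time: 45.4
tool_pos: [0.6073, -0.0614, 0.0736]
tool_rot: [-0.001, 0.997, 0.072, 0.0]
wrist_force: [1.6, 0.6, -5.5]
grip_width: 0.0614
```

```bash
python3 plan.py 606.3 -62.5 71 7 0 0 0.45
python3 - <<'E'
from h import *
o=r.observe();print(o['wrist_force'],o['moment'])
E
```

```text
now [607.3 -61.4  73.6] width 61.4 dist 3.0 rv [-0.1 -0.   1.2] n 1 t 45.4
-0.1 0 1.2 -1.1 0.9 2.6 0.45
[ 0.01  0.61  0.06  1.78 -0.05  0.75 -1.34]
[ 1.56593428  0.57036439 -5.5332031 ] [ 0.21692894 -0.36043885  0.52962355]
```

>>> {"op": "drive_tool", "data": {
  "commands": "0 0 5 0 0 0 0.45; 0 0 5 0 0 0 0.45"
}}

```text
time: 45.65
tool_pos: [0.6072, -0.0617, 0.0737]
tool_rot: [-0.0, 1.0, -0.016, 0.0]
wrist_force: [-23.2, -1.6, 18.3]
grip_width: 0.061
```

```bash
python3 plan.py 606.3 -62.5 71 7 0 0 0.45
python3 - <<'E'
from h import *
o=r.observe();print(o['wrist_force'],o['moment'])
E
```

```text
now [607.2 -61.7  73.7] width 61.0 dist 3.0 rv [-0.  -0.  -8.8] n 1 t 45.65
0 0 -8.8 -0.9 0.8 2.7 0.45
[-0.02  0.61  0.1   1.78 -0.08  0.75 -1.48]
[-23.22014485  -1.64124399  18.25385185] [-0.79251475  5.05185814  0.73527424]
```

>>> {"op": "drive_tool", "data": {
  "commands": "0 0 0 0 0 0 0.2; 0 0 0 0 0 0 0; 0 0 0 0 0 0 0; 0 0 0 0 0 -25 0; 0 0 0 0 0 -35 0; 0 0 0 0 0 -10 0; 0 0 0 0 0 0 0"
}}

```text
time: 46.52
tool_pos: [0.6073, -0.0622, 0.1457]
tool_rot: [-0.0, 1.0, -0.014, 0.0]
wrist_force: [0.6, -0.5, 0.4]
grip_width: 0.0854
```

Run:
```python
from h import *
from ov import ov
s=cams.get_image("side");t=cams.get_image("top")
cv2.imwrite("pics/s28.png",np.hstack([ov(s,(303,227),22,16,[])]))
```

```text
(no output)
```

View pics/s28.png

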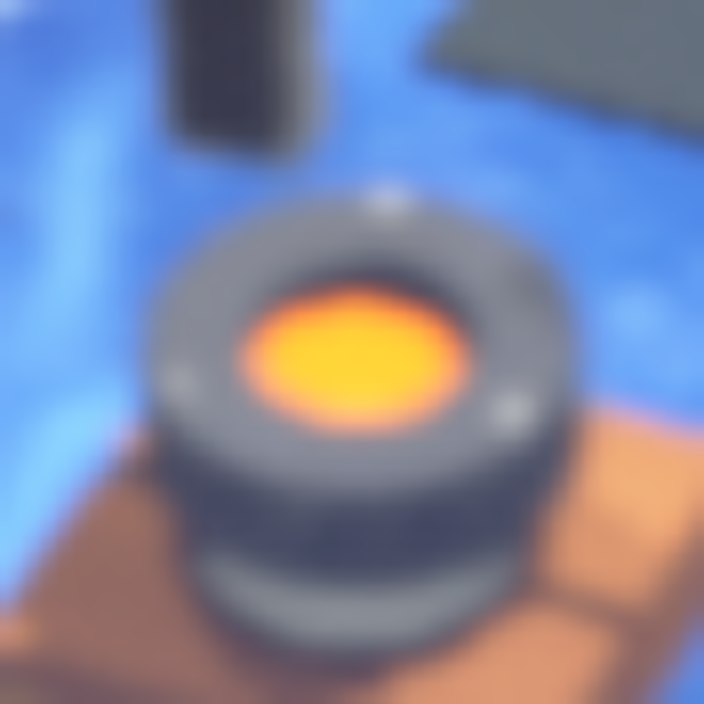

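```bash
python3 - <<'E'
from h import *
s=cams.get_image("side")
for D in(((375,203),(180,393),(517,408)),((388,203),(178,383),(513,411))):
    P=np.array([atz(s,(281+u/16-.5,205+v/16-.5),.0656) for u,v in D])
    c=P.mean(0);print(np.round(c*1e3,1),np.degrees(np.arctan2(*(P-c)[:,1::-1].T))%120)
E
python3 plan.py 606.3 -62.5 70 30 0 0 0
```

```text
[605.6 -63.1  65.6] [38.4505535  39.86033697 37.23233629]
[605.4 -63.6  65.6] [35.26331358 36.21104254 34.26576064]
now [606.7 -62.2 144.5] width 85.5 dist 74.5 rv [ -0.1   0.1 -31.6] n 4 t 46.67
0 0.0 -7.9 -0.1 0.1 18.6 0; 0 0.0 -7.9 -0.1 0.1 18.6 0; 0 0.0 -7.9 -0.1 0.1 18.6 0; 0 0.0 -7.9 -0.1 0.0 18.6 0
[-0.03  0.52  0.11  1.75 -0.07  0.88 -1.49]
```

>>> {"op": "drive_tool", "data": {
  "commands": "0 0 -8 -0.5 0.5 10 0; 0 0 -8 0 0 18 0; 0 0 -8 0 0 20 0; 0 0 -7 0 0 15 0; 0 0 0 0 0 6 0; 0 0 0 0 0 0 0"
}}

```text
time: 47.42
tool_pos: [0.6037, -0.0623, 0.0685]
tool_rot: [-0.002, 0.965, 0.26, -0.004]
wrist_force: [0.8, -0.1, 0.1]
grip_width: 0.0855
```

```bash
python3 plan.py 605.9 -62.8 69 30 0 0 0
```

```text
now [603.7 -62.3  68.5] width 85.5 dist 2.3 rv [-0.3  0.4  0.2] n 1 t 47.42
-0.3 0.4 0.2 1.6 1.6 -0.5 0
[ 0.07  0.62 -0.02  1.78  0.02  0.75 -1.01]
```

>>> {"op": "drive_tool", "data": {
  "commands": "-0.3 0.4 0 1.6 1.6 0 0; 0 0 0 0 0 0 0.45; 0 0 0 0 0 0 0.45; 0 0 0 0 0 0 0.45; 0 0 0 0 0 0 0.45"
}}

```text
time: 48.05
tool_pos: [0.6062, -0.0615, 0.0701]
tool_rot: [-0.0, 0.966, 0.26, 0.001]
wrist_force: [1.4, -1.6, -5.5]
grip_width: 0.0618
```

```bash
python3 plan.py 605.9 -62.8 69 30 0 0 0
python3 - <<'E'
from h import *
o=r.observe();print(o['wrist_force'],o['moment'])
E
```

```text
now [606.2 -61.5  70.1] width 61.8 dist 1.7 rv [ 0.  -0.1  0.2] n 1 t 48.05
0.0 -0.1 0.2 -0.9 1.0 1.1 0
[ 0.07  0.62 -0.02  1.78  0.02  0.74 -1.01]
[ 1.44725819 -1.61412894 -5.5446454 ] [-0.15242037 -0.2765153   1.10299886]
```

>>> {"op": "drive_tool", "data": {
  "commands": "0 0 5 0 0 0 0.45; 0 0 5 0 0 0 0.45"
}}

```text
time: 48.3
tool_pos: [0.6045, -0.0621, 0.07]
tool_rot: [-0.0, 0.985, 0.173, -0.001]
wrist_force: [-7.3, -2.4, -1.0]
grip_width: 0.0616
```

```bash
python3 plan.py 605.9 -62.8 69 30 0 0 0
python3 - <<'E'
from h import *
o=r.observe();print(o['wrist_force'],o['moment'])
E
```

```text
now [604.5 -62.1  70. ] width 61.6 dist 1.9 rv [ -0.    0.1 -10. ] n 2 t 48.3
0 0.1 -5.0 0.5 0.6 0.5 0; 0 0.1 -5.0 0.5 0.6 0.5 0
[ 0.04  0.62  0.02  1.78 -0.02  0.74 -1.16]
[-7.26105195 -2.39360983 -0.99397544] [-0.37091381  1.65179807  2.42826514]
```

>>> {"op": "drive_tool", "data": {
  "commands": "0 0 5 1 0.3 0 0.45; 0 0 5 0.5 0 0 0.45"
}}

```text
time: 48.55
tool_pos: [0.6005, -0.0627, 0.0697]
tool_rot: [-0.0, 0.996, 0.085, -0.007]
wrist_force: [-18.9, 0.5, 12.4]
grip_width: 0.0615
```

```bash
python3 plan.py 605.9 -62.8 69 20 0 0 0
python3 - <<'E'
from h import *
from ov import ov
o=r.observe();print(o['wrist_force'],o['moment'])
s=cams.get_image("side");cv2.imwrite("pics/s29.png",np.hstack([ov(s,(303,227),22,16,[])]))
E
```

```text
now [600.5 -62.7  69.7] width 61.5 dist 5.5 rv [ -0.2   0.8 -10.3] n 2 t 48.55
-0.1 0.4 -5.1 2.7 0.5 0.3 0; -0.1 0.4 -5.1 2.6 0.8 0.3 0
[ 0.    0.62  0.07  1.79 -0.05  0.76 -1.3 ]
[-18.92784654   0.50376447  12.40275996] [0.22510551 4.79842035 2.27515088]
```

View pics/s29.png

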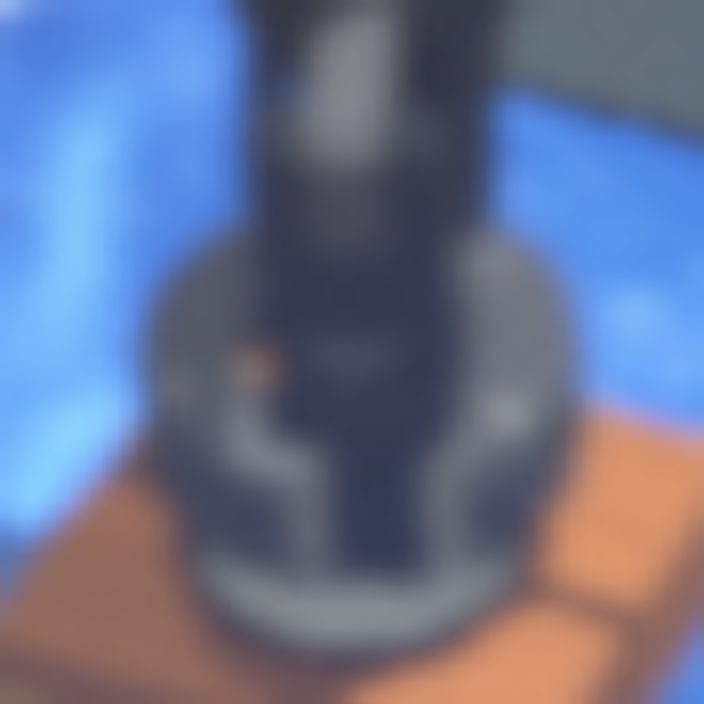

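>>> {"op": "drive_tool", "data": {
  "commands": "0 0 0 0 0 0 0.2; 0 0 0 0 0 0 0; 0 0 0 0 0 0 0; 0 0 0 0 0 -25 0; 0 0 0 0 0 -40 0; 0 0 0 0 0 -50 0; 0 0 0 -50 0 -20 0; 0 0 0 -50 0 0 0; 0 0 0 -50 0 0 0; 0 0 0 0 0 0 0"
}}

```text
time: 49.85
tool_pos: [0.4517, -0.0879, 0.2122]
tool_rot: [-0.0, 0.997, 0.081, -0.005]
wrist_force: [0.8, 0.5, 0.9]
grip_width: 0.0856
```

Run:
```python
from h import *
from ov import ov
o=r.observe();print(o['time'],o['tool_pos'],o["grip_width"])
s=cams.get_image("side");t=cams.get_image("top")
cv2.imwrite("pics/s30.png",ov(s,(303,227),24,16,[]))
cv2.imwrite("pics/s31.png",s["img"])
```

```text
49.85 [ 0.45173168 -0.0879125   0.21219012] 0.08557858029253121
```

View pics/s30.png

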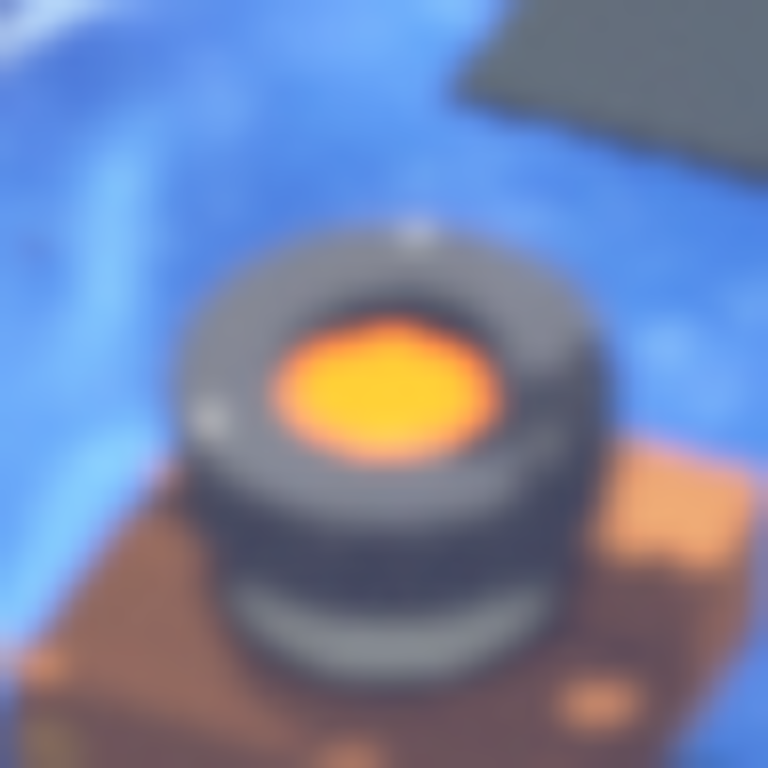

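View pics/s31.png

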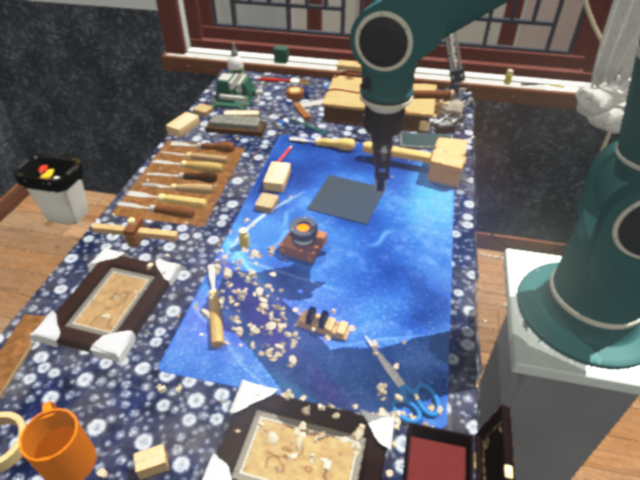

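```bash
python3 -c "
from cell import order
print(order.sign_off())"
```

```text
the job is handed in; nothing more can be done
None
```

The loupe is back together in the barrel, and I handed the job in at about 50 s of the 72 s limit. The order was lens (curved face up), spacer, amber filter, then the retaining ring screwed down clockwise.

**Stacking**
- Each part was let go with its lower 5 to 7 mm already inside the mouth. The side camera showed each one lying flat afterwards.
- To turn the amber filter flat, I laid it on the free half of the pad. My first regrasp there slipped off the filter's top edge without moving it, and the second, lower grip held.

**Ring**
- The ring turned about 130° before it resisted at about 2.4 N·m. On a later check, a 20° turn of the gripper at 2.3 to 2.4 N·m moved it only 1 to 2°, and the fingers slipped.
- After I let go, its dots had not moved within image noise. Depth put its top at about 65 mm, against 65.6 mm expected when tight.

**Checks that were less clean**
- The depth fit suggested about 3° of tilt in the ring. The image looks level and I put it down to edge noise, but I did not confirm that.
- The gripper slid sideways on the ring during tightening. Side forces reached about 23 N in the readings I took, well under the 120 N wrist limit.
- The arm blocked the top camera, so the last checks rest on the side camera and the force readings.

In the final side picture, the other two filters are still in the rack, and the bystanders that show appear not to have moved.

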